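# Lay the roller in the gauge carriage and tap it home

### The job

Load the roller gauge: take the steel roller that stands on its end, lay it on its side, centred in the carriage's two V-shaped saddles without shifting the carriage, and let go. Then pick up the screwdriver from its tray and, with the butt of its handle, tap the carriage along its rails under the cover, gently and a centimetre or two at a time, drawing the screwdriver clear of the carriage after every tap, until the carriage is fully home against the stop hidden inside. Lay the screwdriver back down in its tray, and leave the mug and the tape roll where they are.

Things in the scene. Friction and masses are not known exactly. Their poses are not given: they have to be found in the camera images.
- gauge: Fixed gauge bed: dark steel base plate 116 wide (x) x 345 long (y, from -190 to +155 mm) x 8 thick. Origin on the worktop, z up. Two steel rails on it (tops 16 mm above the worktop, inner faces at x = -31.5 and +31.5 mm) guide the carriage, which is driven towards the bed's -y.
- cover_mouth (a point): Middle, at base-plate level, of the open end (92 wide, 98 high) of the fixed grey sheet-metal cover at the bed's -y end: 104 wide, 170 long, top 112 mm above the worktop, closed elsewhere. Axes as the bed's; the mouth looks to +y. The hidden stop is inside.
- carriage: Loose aluminium carriage, 0.65 kg, 60 wide (x) x 132 long (y), on the bed's base plate between the rails (1.5 mm play a side), axes as the bed's. Origin: centre of its underside, 8 mm above the worktop. Slides with plain friction (loaded: about 4 to 10 N) and stays where left. 12 mm plate; steel end plates 8 thick, tops 36 mm above the origin. Starts 50 to 85 mm short of the stop plunger.
- cradle (a point): Where the middle of the correctly lying roller comes to be: midway between the saddles, 55.5 mm above the carriage's underside (63.5 mm above the worktop). Axes as the carriage's; the lying roller's axis runs along y. The V saddles, 20 long, span y = -56..-36 and +36..+56 mm, tops 7 mm below this point; between them is nothing above the 12 mm plate, so fingers fit beside the roller.
- strike_face (a point): Middle of the outer face of the carriage's +y end plate, 32 mm above the worktop: tap here towards the carriage's -y. Axes as the carriage's; the face is 56 wide and reaches from 20 to 44 mm above the worktop.
- plunger (a joint): Stop plunger hidden inside the cover, 30 mm above the worktop: 0 until the carriage reaches it, then pushed along the bed's -y with about 1 N; it stays pushed in. After 8 mm the carriage meets the solid stop block (force then rises steeply): fully home. Where the stop stands along the bed changes from run to run and cannot be seen.
- roller: Loose steel-grey cylinder, 36 mm diameter, 100 mm long, about 0.3 kg, both ends alike, standing on its end on the worktop at the left. Origin at the centre of the end it stands on; z is its axis, pointing up at the start.
- roller_middle (a point): Middle of the roller on its axis, 50 mm from either end.
- tray: Fixed shallow grey plastic tray, 100 (x) x 220 (y) mm outside, walls 4 thick and 14 high, floor 4 thick. Origin at the centre of its underside; y is its long direction.
- screwdriver: Loose screwdriver, 180 mm long, 0.07 kg, lying in the tray. Origin under its middle, at the level it lies on (4 mm above the worktop). The handle, 20 wide and 25 high, runs from y = -6 to +84 mm (butt at +y); the thin shaft runs to y = -90 mm, 12 mm above the origin. At the start the butt points roughly to the robot's right (world -y).
- mug: Mug standing upright, 81 mm diameter, 113 mm over the handle, 101 high; leave alone. Origin at the centre of its underside.
- tape_roll: Roll of black tape lying flat, about 75 mm across, 18 high; leave alone. Origin at the centre of its underside.
Mind the look-alikes: they are no part of the job. Several things look just like the roller: the one meant starts nearest to the robot's base.

How it is judged:
By the outcome, as a careful person would: the job done as asked, in the order asked, and still so for the second after the job is handed in, with the robot touching nothing.
It also fails if it takes over 72 s, if anything falls off the work surface, if the arm or the gripper's body presses on something with over 40 N, if the wrist force passes 120 N, or if a joint passes its speed limit or range.

### The arm

A 7-joint arm with a two-finger parallel gripper is mounted at the origin on a cart in front of the work surface, level with it; the furniture and walls round the work are solid. World frame = base frame: x ahead of the robot, y to its left, z up, the work surface at z = 0. Lengths are in m, angles in degrees, forces in N, time in s.
With the tool pointing down it reaches from about 0.35 to 0.9 m from the base axis. Payload 19.9 kg.
Tool frame: the origin (TCP) lies midway between the tips of the shut fingers; the grasp point (between the pads) lies 19 mm behind it; z points along the fingers, y is the line along which they close (so a half turn about z gives the same grasp; the last joint's range is limited). The gripper opens to 94 mm and grips with 3 to 60 N. Pads are 16 mm wide; open, the fingers measure 119 mm over their backs; the gripper's body (75 mm by 177 mm) begins 78 mm behind the grasp point.
Start: joints at [63.742, 23.915, -0.59, 92.452, 0.269, 63.638, -3.037], TCP at [0.253, -0.571, 0.205] pointing down, gripper open.
Joint ranges: [-161.28, 161.28], [-22.2, 115.67], [-73.04, 71.86], [3.21, 147.25], [-68.34, 248.33], [10.77, 114.83], [-161.83, 161.83]. Speed limits (degrees/s): [108.29, 108.29, 136.94, 136.94, 172.46, 172.46, 172.46].

### API

Orientations are given as a 3x3 rotation matrix whose columns are the frame's x, y, z axes.
In Python, from bench import ctrl gives the robot as it stands.
- The arm moves only by the shell command python3 -m handwheel 'ROWS' [FORCE]. ROWS is JSON, a list of rows, each an object with "claw": the closure in counts, from 0 (fully open) to 255 (shut); "offset": the shift along the tool's x, y, z in m, a list of three; "turn": the turn, a rotation vector about the tool's x, y, z in degrees, a list of three. In form: [{"claw": claw, "offset": [tx, ty, tz], "turn": [rx, ry, rz]}, ...]. A call has exactly 8 rows; each row shifts and turns the commanded pose from where the row before left it, along the tool's axes as they then stand; what a row does not reach is not made up. A row lasts 1/10 s, in which the tool goes at most 50 mm and 8.59 degrees, less where a joint would pass 70% of its speed; a pose out of reach is approached as far as the arm can. A call is refused whole if a number of a shift passes 0.05 or a number of a turn 8.59, either way. A call with a gripper value outside its range is refused whole. The fingers move at their own pace and stop on an object; FORCE is the grip in N (left out, the last holds). Time passes only in rows, so rows that do not move let the fingers close, or fill a call up. It gives the time, the measured TCP pose, the force, the opening and the grip force at its end, in the units of the state.
- ctrl.get_state(): the state, without advancing time (a new reading comes with each control period).
- ctrl.get_image(name): name is "scene" or "top"; returns the picture (400x640x3 uint8, red, green, blue); there is no depth.
- ctrl.calibration(name): a dict with "camera_matrix" (3x3 intrinsics, pixels), "distortion" ([k1, k2, p1, p2, k3] as OpenCV has them; the pictures are not rectified), "origin" and "orientation" of the camera in the world. Camera axes: x right, y up, looking along -z (the intrinsics and any distortion apply to the point x, -y, -z); pixel columns grow to the right and rows downward; lengths in m; the calibration is good to about 2 mm. A picture is of the moment at which its call begins. calibration takes no time and is no camera call.
- ctrl.close_job(): hands the job in; it is judged then, once.
The state is a dict: "t": time; "q": joint angles; "dq": joint speeds; "effort": joint torques, N m; "ee_pos": TCP position; "tool_rot": TCP orientation; "force": force on the tool from outside, world axes, zero at the start; "ft_torque": the same for the moment, N m; "width": finger opening in m; "grasp_force": force on a finger pad.
Only numpy, scipy, OpenCV 4.12 (cv2) and the standard library are available. Lean on these libraries where they do the work, as an engineer would, in place of code of your own. Each camera call takes 0.05 s, during which the arm holds its last target. There are 200 camera calls.

## Working session

There is one attempt and no reset: what is moved stays moved. The work goes in short steps, Python scripts to look and compute and a shell command to move; the robot and the scene stay as the last step left them, time stands still between calls to the robot, and variables do not carry over. Pictures are saved under pics/ and viewed, at most 12 in all, crops included, and the job is handed in when it is done.

```bash
ls; mkdir -p pics; python3 - <<'E'
from bench import ctrl
import cv2
s=ctrl.get_state();print({k:(v if not hasattr(v,'tolist') else v.tolist()) for k,v in s.items()})
for n in("scene","top"):
    im=ctrl.get_image(n);cv2.imwrite(f"pics/{n}0.png",im[:,:,::-1]);print(ctrl.calibration(n))
E
```

```text
pics
{'t': 0.0, 'q': [63.74148395234055, 23.94786033322643, -0.591085926006386, 92.48389751153226, 0.2702714492298925, 63.63848975939122, -3.0346226126425346], 'dq': [-0.014503627035765935, 0.0012639782731306507, -0.04576681935839168, -0.020169021451981427, -0.0526492652012932, 0.041969503700850196, 0.0063121132090136894], 'effort': [0.00024666522222105414, -85.1260256767273, 0.6386137381196022, -42.599687576293945, -0.04893808742053807, 0.018760021193884313, 8.876577339833602e-05], 'ee_pos': [0.25286440206604704, -0.5711625888455213, 0.20483911464123014], 'tool_rot': [[0.9143642081397386, 0.4048922845942056, -0.0005768440639591377], [0.40489268309790755, -0.9143636048567613, 0.0010551242231406574], [-0.00010023356052381386, -0.0011983277655667004, -0.9999992769816383]], 'force': [-0.4020386902472129, 0.43166730206460374, 0.228386580737808], 'ft_torque': [-0.03478233376792072, 0.02200409061774483, 0.009657492989237985], 'grasp_force': 0.0, 'width': 0.09384799929090445}
{'camera_matrix': array([[379.11815427,   0.        , 320.43385518],
       [  0.        , 379.11815427, 204.5699765
[... 173 characters left out ...]
 0.50355474, 0.87852102]), 'orientation': array([[-0.96725406, -0.20670789,  0.1472801 ],
       [ 0.25376833, -0.79815148,  0.54640264],
       [ 0.00460609,  0.5658852 ,  0.82447118]])}
{'camera_matrix': array([[386.97185072,   0.        , 316.12217577],
       [  0.        , 386.97185072, 202.08887838],
       [  0.        ,   0.        ,   1.        ]]), 'distortion': array([-0.02990023,  0.        ,  0.        ,  0.        ,  0.        ]), 'origin': array([0.40957375, 0.00473034, 1.11189413]), 'orientation': array([[ 2.06312581e-02,  9.93302855e-01, -1.13682848e-01],
       [-9.99782396e-01,  2.08481288e-02,  7.18993467e-04],
       [ 3.08425292e-03,  1.13643277e-01,  9.93516831e-01]])}
```

View pics/scene0.png

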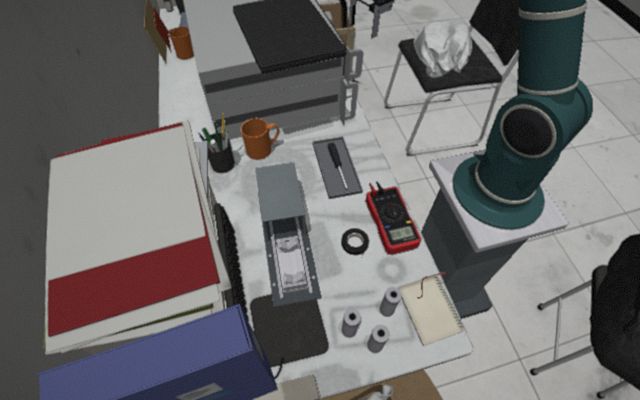

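View pics/top0.png

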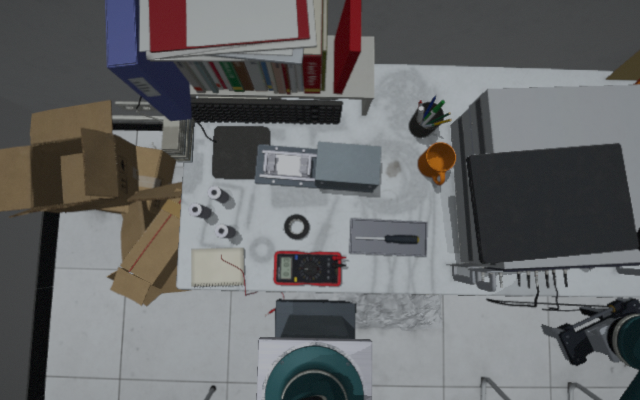

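The scene view shows the mug (258,138), cover and carriage (285,240), tray with screwdriver (338,167), tape roll (355,240). The three roller look-alikes are at (391,300), (351,320) and (378,337). In the top view the same three are at (226,231), (200,211) and (217,193), the carriage is at (290,165) and the screwdriver at (388,238), butt to the right.

```bash
cat > h.py <<'E'
import numpy as np, cv2
from bench import ctrl
F=np.diag([1.,-1,-1])
def ray(n,uv):
    c=ctrl.calibration(n)
    p=cv2.undistortPoints(np.array([[uv]],float),c["camera_matrix"],c["distortion"])[0,0]
    return c["origin"],c["orientation"]@F@np.array([p[0],p[1],1])
def world(n,uv,z):
    o,d=ray(n,uv); return (o+d*(z-o[2])/d[2]).round(4)
def pix(n,P):
    c=ctrl.calibration(n);R=(c["orientation"]@F).T
    return cv2.projectPoints(np.array([P],float),cv2.Rodrigues(R)[0],-R@c["origin"],c["camera_matrix"],c["distortion"])[0].reshape(-1,2).round(1)
def crop(n,x0,y0,x1,y1,k,name):
    im=ctrl.get_image(n)[y0:y1,x0:x1,::-1]
    cv2.imwrite(f"pics/{name}.png",cv2.resize(im,None,fx=k,fy=k,interpolation=cv2.INTER_CUBIC))
E
python3 - <<'E'
from h import *
for p in[(226,230),(200,210),(217,193)]:
    w=world("top",p,.1);print(p,w,np.hypot(*w[:2]))
for p in[(391,293),(351,314),(378,330)]:
    w=world("scene",p,.1);print(p,w,np.hypot(*w[:2]))
a=ctrl.get_image("top")[135:265,180:440,::-1]
cv2.imwrite("pics/t1.png",cv2.resize(a,None,fx=3,fy=3,interpolation=cv2.INTER_CUBIC))
a=ctrl.get_image("scene")[130:360,230:430,::-1]
cv2.imwrite("pics/s1.png",cv2.resize(a,None,fx=2.6,fy=2.6,interpolation=cv2.INTER_CUBIC))
E
```

```text
(226, 230) [0.447  0.2379 0.1   ] 0.5063648980725264
(200, 210) [0.498 0.309 0.1  ] 0.586075933646827
(217, 193) [0.544  0.2663 0.1   ] 0.6056828295403461
(391, 293) [0.4503 0.2504 0.1   ] 0.5152380517780106
(351, 314) [0.5478 0.2725 0.1   ] 0.6118342013977316
(378, 330) [0.5041 0.3191 0.1   ] 0.5966084310500481
```

View pics/t1.png

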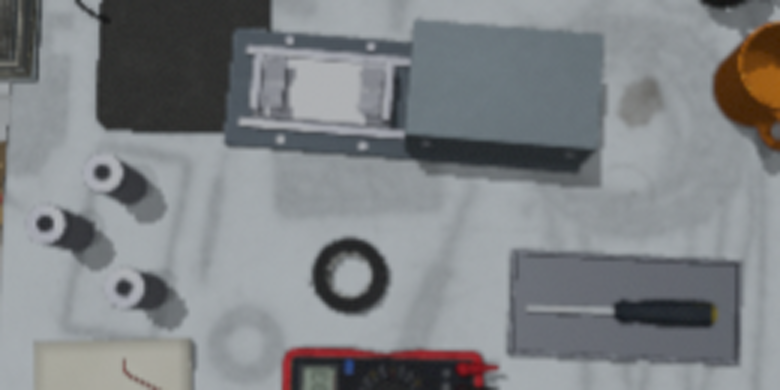

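View pics/s1.png

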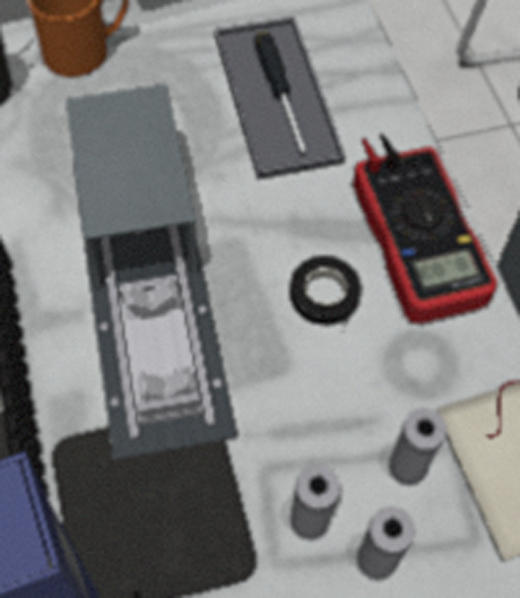

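Roller candidates in the top view (full-image pixels) are (220.5,231), (195,209) and (214,192.5). The nearest to the base is (220.5,231), at crop (122,289), and it matches scene crop (425,428). Now I measure everything from these crops.

```bash
cat >> h.py <<'E'
T=lambda x,y:(180+(x+.5)/3-.5,135+(y+.5)/3-.5)
S=lambda x,y:(230+(x+.5)/2.6-.5,130+(y+.5)/2.6-.5)
def tri(a,b):
    A=[];B=[]
    for n,uv in(("top",a),("scene",b)):
        o,d=ray(n,uv);d=d/np.linalg.norm(d);M=np.eye(3)-np.outer(d,d);A.append(M);B.append(M@o)
    return np.linalg.lstsq(np.vstack(A),np.hstack(B),rcond=None)[0].round(4)
E
python3 - <<'E'
from h import *
print("roller tri",tri(T(122,289),S(425,428)),world("top",T(122,289),.1),world("scene",S(425,428),.1))
for nm,z,ps in[("bedL",.008,[(236,29),(225,145)]),("cover",.112,[(416,19),(604,33),(601,150),(405,135)]),
 ("carr endplates +y outer",.044,[(255,52),(249,120)]),("-y outer",.044,[(393,64),(388,128)]),("tray",.014,[(512,250),(741,262),(738,363),(509,355)]),("tip",.016,[(527,309)]),("butt",.02,[(717,314)]),("hstart",.02,[(615,312)]),("tape",.018,[(351,275)])]:
    print(nm,[world("top",T(*p),z).tolist() for p in ps])
for nm,z,ps in[("bed",.008,[(113,455),(236,436)]),("cover",.112,[(66,100),(165,86),(196,219),(88,236)]),("tray",.014,[(217,31),(294,19),(343,160),(262,177)]),("tip",.016,[(304,152)]),("butt",.02,[(262,35)]),("carr +y top",.044,[(138,411),(203,402)])]:
    print("S",nm,[world("scene",S(*p),z).tolist() for p in ps])
E
```

```text
roller tri [0.4449 0.2533 0.0956] [0.4441 0.2527 0.1   ] [0.4468 0.2544 0.1   ]
bedL [[0.7023, 0.1764, 0.008], [0.5876, 0.1826, 0.008]]
cover [[0.6871, 0.0015, 0.112], [0.6781, -0.1648, 0.112], [0.5734, -0.1622, 0.112], [0.583, 0.009, 0.112]]
carr endplates +y outer [[0.6709, 0.152, 0.044], [0.6059, 0.1553, 0.044]]
-y outer [[0.6621, 0.022, 0.044], [0.6011, 0.0253, 0.044]]
tray [[0.4917, -0.0943, 0.014], [0.4847, -0.3121, 0.014], [0.3895, -0.3083, 0.014], [0.3929, -0.0925, 0.014]]
tip [[0.4362, -0.1088, 0.016]]
butt [[0.435, -0.2872, 0.02]]
hstart [[0.435, -0.1911, 0.02]]
tape [[0.4647, 0.0575, 0.018]]
S bed [[0.7045, 0.1771, 0.008], [0.5912, 0.1875, 0.008]]
S cover [[0.6784, -0.16, 0.112], [0.5774, -0.1529, 0.112], [0.5842, 0.0127, 0.112], [0.6845, 0.006, 0.112]]
S tray [[0.4853, -0.3063, 0.014], [0.3897, -0.3025, 0.014], [0.399, -0.0845, 0.014], [0.4908, -0.0847, 0.014]]
S tip [[0.4377, -0.1042, 0.016]]
S butt [[0.4363, -0.2809, 0.02]]
S carr +y top [[0.6739, 0.1559, 0.044], [0.6154, 0.162, 0.044]]
```

```bash
cat >> h.py <<'E'
from scipy.spatial.transform import Rotation as Ro
YAW=np.deg2rad(3.2)
Yb=np.array([np.sin(YAW),np.cos(YAW),0]);Xb=np.array([np.cos(YAW),-np.sin(YAW),0]);Zu=np.array([0,0,1.])
def tool(z,y):
    z=z/np.linalg.norm(z);y=y-z*(y@z);y/=np.linalg.norm(y);return np.column_stack([np.cross(y,z),y,z])
def lean(deg): # tool pointing down, leaning deg towards +Yb
    a=np.deg2rad(deg);return tool(Yb*np.sin(a)-Zu*np.cos(a),Xb)
def plan(p1,R1,n,p0=None,R0=None):
    if p0 is None:
        s=ctrl.get_state();p0=np.array(s["ee_pos"]);R0=np.array(s["tool_rot"])
    w=Ro.from_matrix(R0.T@R1).as_rotvec()/n;E=Ro.from_rotvec(w).as_matrix()
    M=sum(np.linalg.matrix_power(E,k) for k in range(n))
    d=np.linalg.solve(M,R0.T@(np.array(p1)-p0))
    print(n,"x offset",d.round(4).tolist(),"turn",np.rad2deg(w).round(2).tolist())
def st():
    s=ctrl.get_state();print("t",round(s["t"],2),"p",np.round(s["ee_pos"],4),"q",np.round(s["q"],1),"F",np.round(s["force"],1),"w",round(s["width"],4),"g",round(s["grasp_force"],1));print(np.round(s["tool_rot"],3).tolist())
E
python3 - <<'E'
from h import *
for z in(.1,.2,.3):print("printer corner",world("top",(455,268),z),world("top",(452,125),z))
A=np.array([.25,-.25,.22]);RA=tool(-Zu,np.array([np.cos(np.deg2rad(-35)),np.sin(np.deg2rad(-35)),0]))
plan(A,RA,8)
r=np.array([.445,.2535,.05]);R=lean(45);B=r-.061*R[:,2]
plan(B,R,16,A,RA);print(B,R)
print(world("top",T(45,224),.1),world("top",T(102,173),.1))
E
```

```text
printer corner [ 0.3607 -0.3601  0.1   ] [ 0.7433 -0.3598  0.1   ]
printer corner [ 0.3655 -0.324   0.2   ] [ 0.7103 -0.3238  0.2   ]
printer corner [ 0.3704 -0.288   0.3   ] [ 0.6774 -0.2878  0.3   ]
8 x offset [0.0245, -0.0325, -0.0019] turn [-0.01, -0.0, -3.89]
16 x offset [0.0273, 0.002, 0.0192] turn [0.78, 2.74, -1.88]
[0.44259222 0.21043374 0.09313351] [[ 3.94717647e-02  9.98440764e-01  3.94717647e-02]
 [ 7.06004235e-01 -5.58215050e-02  7.06004235e-01]
 [ 7.07106781e-01  5.71603556e-20 -7.07106781e-01]]
[0.4995 0.3232 0.1   ] [0.5456 0.2753 0.1   ]
```

```bash
python3 -m handwheel '[{"claw":0,"offset":[0.0245,-0.0325,-0.002],"turn":[0,0,-3.89]},{"claw":0,"offset":[0.0245,-0.0325,-0.002],"turn":[0,0,-3.89]},{"claw":0,"offset":[0.0245,-0.0325,-0.002],"turn":[0,0,-3.89]},{"claw":0,"offset":[0.0245,-0.0325,-0.002],"turn":[0,0,-3.89]},{"claw":0,"offset":[0.0245,-0.0325,-0.002],"turn":[0,0,-3.89]},{"claw":0,"offset":[0.0245,-0.0325,-0.002],"turn":[0,0,-3.89]},{"claw":0,"offset":[0.0245,-0.0325,-0.002],"turn":[0,0,-3.89]},{"claw":0,"offset":[0.0245,-0.0325,-0.002],"turn":[0,0,-3.89]}]'
python3 - <<'E'
from h import *
st()
B1=np.array([.43,.10,.2]);plan(B1,lean(0),16)
r=np.array([.445,.2535,.05]);R=lean(45);plan(r-.061*R[:,2],R,8,B1,lean(0))
E
```

```text
t: 1.0
ee_pos: [0.2499, -0.2482, 0.2213]
tool_rot: [[0.571, 0.821, -0.0], [0.821, -0.571, -0.0], [-0.0, -0.0, -1.0]]
force: [1.4, 0.7, 0.8]
width: 0.0939
grasp_force: 0.0
t 1.0 p [ 0.2499 -0.2482  0.2213] q [ 53.6  -6.2 -12.8 125.9  -1.6  60.2   6.8] F [1.4 0.7 0.8] w 0.0939 g 0.0
[[0.571, 0.821, -0.0], [0.821, -0.571, -0.0], [-0.0, -0.0, -1.0]]
16 x offset [0.0246, 0.0032, 0.0013] turn [-0.0, 0.0, -1.98]
8 x offset [0.0088, 0.0008, 0.0177] turn [-0.0, 5.62, -0.0]
```

```bash
python3 -m handwheel '[{"claw":0,"offset":[0.0246,0.0032,0.0013],"turn":[0,0,-1.98]},{"claw":0,"offset":[0.0246,0.0032,0.0013],"turn":[0,0,-1.98]},{"claw":0,"offset":[0.0246,0.0032,0.0013],"turn":[0,0,-1.98]},{"claw":0,"offset":[0.0246,0.0032,0.0013],"turn":[0,0,-1.98]},{"claw":0,"offset":[0.0246,0.0032,0.0013],"turn":[0,0,-1.98]},{"claw":0,"offset":[0.0246,0.0032,0.0013],"turn":[0,0,-1.98]},{"claw":0,"offset":[0.0246,0.0032,0.0013],"turn":[0,0,-1.98]},{"claw":0,"offset":[0.0246,0.0032,0.0013],"turn":[0,0,-1.98]}]' >/dev/null
python3 -m handwheel '[{"claw":0,"offset":[0.0246,0.0032,0.0013],"turn":[0,0,-1.98]},{"claw":0,"offset":[0.0246,0.0032,0.0013],"turn":[0,0,-1.98]},{"claw":0,"offset":[0.0246,0.0032,0.0013],"turn":[0,0,-1.98]},{"claw":0,"offset":[0.0246,0.0032,0.0013],"turn":[0,0,-1.98]},{"claw":0,"offset":[0.0246,0.0032,0.0013],"turn":[0,0,-1.98]},{"claw":0,"offset":[0.0246,0.0032,0.0013],"turn":[0,0,-1.98]},{"claw":0,"offset":[0.0246,0.0032,0.0013],"turn":[0,0,-1.98]},{"claw":0,"offset":[0.0246,0.0032,0.0013],"turn":[0,0,-1.98]}]'
python3 -c "
from h import *
st()
r=np.array([.445,.2535,.05]);R=lean(45);plan(r-.061*R[:,2],R,8)"
```

```text
t: 2.6
ee_pos: [0.4318, 0.0985, 0.2006]
tool_rot: [[0.057, 0.998, 0.0], [0.998, -0.057, -0.0], [-0.0, 0.0, -1.0]]
force: [0.2, -0.2, 0.6]
width: 0.094
grasp_force: 0.0
t 2.6 p [0.4318 0.0985 0.2006] q [ 23.3   8.2 -43.1 116.3   6.6  57.9 -26.3] F [ 0.2 -0.2  0.6] w 0.094 g 0.0
[[0.057, 0.998, 0.0], [0.998, -0.057, -0.0], [-0.0, 0.0, -1.0]]
8 x offset [0.0089, 0.0006, 0.0178] turn [0.0, 5.63, -0.01]
```

```bash
python3 -m handwheel '[{"claw":0,"offset":[0.0089,0.0006,0.0178],"turn":[0,5.63,0]},{"claw":0,"offset":[0.0089,0.0006,0.0178],"turn":[0,5.63,0]},{"claw":0,"offset":[0.0089,0.0006,0.0178],"turn":[0,5.63,0]},{"claw":0,"offset":[0.0089,0.0006,0.0178],"turn":[0,5.63,0]},{"claw":0,"offset":[0.0089,0.0006,0.0178],"turn":[0,5.63,0]},{"claw":0,"offset":[0.0089,0.0006,0.0178],"turn":[0,5.63,0]},{"claw":0,"offset":[0.0089,0.0006,0.0178],"turn":[0,5.63,0]},{"claw":0,"offset":[0.0089,0.0006,0.0178],"turn":[0,5.63,0]}]' >/dev/null
python3 - <<'E'
from h import *
st()
a=ctrl.get_image("top")[165:265,180:300,::-1];b=ctrl.get_image("scene")[230:360,310:450,::-1]
a=cv2.resize(a,None,fx=3.2,fy=3.2,interpolation=cv2.INTER_CUBIC);b=cv2.resize(b,None,fx=2.9,fy=2.9,interpolation=cv2.INTER_CUBIC)
c=np.zeros((max(a.shape[0],b.shape[0]),a.shape[1]+b.shape[1],3),np.uint8);c[:a.shape[0],:a.shape[1]]=a;c[:b.shape[0],a.shape[1]:]=b
cv2.imwrite("pics/g1.png",c);print(a.shape)
for z in(0,.1):print(pix("top",(.445,.2535,z)),pix("scene",(.445,.2535,z)))
E
```

```text
t 3.4 p [0.4434 0.2094 0.0933] q [ 46.4  38.  -56.3 126.1 -30.3  29.   21.2] F [ 0.6 -0.6 -0.6] w 0.0939 g 0.0
[[0.041, 0.998, 0.043], [0.703, -0.059, 0.708], [0.71, 0.001, -0.704]]
(320, 384, 3)
[[228.5 232.1]] [[386.8 309.1]]
[[220.  230.6]] [[393.8 293.7]]
```

View pics/g1.png

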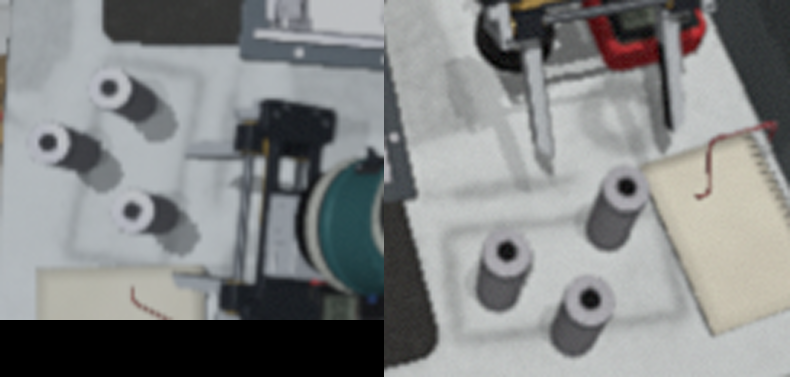

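The crop shows the target roller's top at top px (221.6,231) and scene px (393,294.5), matching the prediction to within 1.5 px. The gripper straddles its line and the two neighbours stay clear, so I go in and close.

```bash
python3 -m handwheel '[{"claw":0,"offset":[0,0.001,0.01],"turn":[0,0,0]},{"claw":0,"offset":[0,0,0.015],"turn":[0,0,0]},{"claw":0,"offset":[0,0,0.015],"turn":[0,0,0]},{"claw":0,"offset":[0,0,0.015],"turn":[0,0,0]},{"claw":0,"offset":[0,0,0.015],"turn":[0,0,0]},{"claw":0,"offset":[0,0,0.010],"turn":[0,0,0]},{"claw":0,"offset":[0,0,0],"turn":[0,0,0]},{"claw":0,"offset":[0,0,0],"turn":[0,0,0]}]' 40
python3 -m handwheel '[{"claw":150,"offset":[0,0,0],"turn":[0,0,0]},{"claw":255,"offset":[0,0,0],"turn":[0,0,0]},{"claw":255,"offset":[0,0,0],"turn":[0,0,0]},{"claw":255,"offset":[0,0,0],"turn":[0,0,0]},{"claw":255,"offset":[0,0,0],"turn":[0,0,0]},{"claw":255,"offset":[0,0,0],"turn":[0,0,0]},{"claw":255,"offset":[0,0,0],"turn":[0,0,0]},{"claw":255,"offset":[0,0,0],"turn":[0,0,0]}]' 40
python3 -c "
from h import *
st()"
```

```text
t: 4.3
ee_pos: [0.4474, 0.2657, 0.0374]
tool_rot: [[0.039, 0.998, 0.041], [0.707, -0.057, 0.705], [0.707, 0.001, -0.708]]
force: [-0.3, 0.4, 1.0]
width: 0.094
grasp_force: 0.0
t: 5.1
ee_pos: [0.4471, 0.2658, 0.0368]
tool_rot: [[0.041, 0.998, 0.041], [0.705, -0.058, 0.706], [0.708, -0.0, -0.707]]
force: [0.4, -0.3, -1.2]
width: 0.0357
grasp_force: 40.0
t 5.1 p [0.4471 0.2658 0.0368] q [ 36.7  46.5 -53.7 125.7 -30.2  17.7  21. ] F [ 0.4 -0.3 -1.2] w 0.0357 g 40.0
[[0.041, 0.998, 0.041], [0.705, -0.058, 0.706], [0.708, -0.0, -0.707]]
```

```bash
cat >> h.py <<'E'
def wire(n,O,k,x0,y0,x1,y1,im,boxes):
    c=cv2.resize(im[y0:y1,x0:x1],None,fx=k,fy=k,interpolation=cv2.INTER_CUBIC)
    for (ax,bx,ay,by,z),col in boxes:
        P=[O+Xb*x+Yb*y+Zu*z for x,y in((ax,ay),(bx,ay),(bx,by),(ax,by))]
        q=np.array([(np.array(pix(n,p)[0])-[x0,y0]+.5)*k-.5 for p in P])
        cv2.polylines(c,[np.int32(q*16)],True,col,1,cv2.LINE_AA,4)
    return c
def side(a,b):
    c=np.zeros((max(a.shape[0],b.shape[0]),a.shape[1]+b.shape[1],3),np.uint8);c[:a.shape[0],:a.shape[1]]=a;c[:b.shape[0],a.shape[1]:]=b;return c
E
python3 - <<'E'
from h import *
O=np.array([.6395,.0905,0]);m=np.array([.635,.0075,0])
g=(0,255,0);r=(0,0,255)
bx=[((-.028,.028,.058,.066,.044),g),((-.028,.028,-.066,-.058,.044),g)]
bb=[((-.058,.058,-.170,.175,.008),r),((-.052,.052,-.170,0,.112),r)]
out=[]
for n,k,R in(("top",4,(250,140,340,195)),("scene",4.5,(260,210,350,310))):
    im=cv2.imread(f"pics/{n}0.png");c=wire(n,O,k,*R,im,bx)
    c2=wire(n,m,k,*R,im,bb);d=np.any(c2!=wire(n,m,k,*R,im,[]),axis=2);c[d]=c2[d];out.append(c)
cv2.imwrite("pics/w1.png",side(*out))
R=lean(20);gp=np.array([.50,.20,.20]);R2=lean(-20);gp2=np.array([.6,.12,.20]);R3=lean(-45);gp3=np.array([.6395,.0905,.13])
plan(gp+.019*R[:,2],R,8);plan(gp2+.019*R2[:,2],R2,8,gp+.019*R[:,2],R);plan(gp3+.019*R3[:,2],R3,8,gp2+.019*R2[:,2],R2)
E
```

```text
8 x offset [0.0044, 0.0071, -0.0191] turn [0.01, -3.13, -0.01]
8 x offset [-0.0111, 0.013, -0.0005] turn [-0.0, -5.0, 0.0]
8 x offset [0.0006, 0.0051, 0.0093] turn [0.0, -3.12, -0.0]
```

View pics/w1.png

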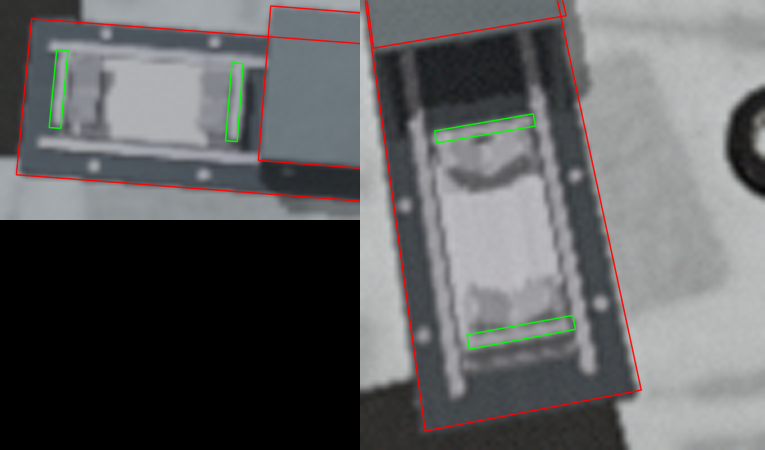

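The overlay fits the bed and cover in both views. The carriage end plates fall near (60,88) and (235,100) in the top crop, with y good to a few mm. I'll lift, turn the roller over and hover above the cradle for the fine check.

```bash
python3 -m handwheel '[{"claw":255,"offset":[0.0044,0.0071,-0.0191],"turn":[0,-3.13,0]},{"claw":255,"offset":[0.0044,0.0071,-0.0191],"turn":[0,-3.13,0]},{"claw":255,"offset":[0.0044,0.0071,-0.0191],"turn":[0,-3.13,0]},{"claw":255,"offset":[0.0044,0.0071,-0.0191],"turn":[0,-3.13,0]},{"claw":255,"offset":[0.0044,0.0071,-0.0191],"turn":[0,-3.13,0]},{"claw":255,"offset":[0.0044,0.0071,-0.0191],"turn":[0,-3.13,0]},{"claw":255,"offset":[0.0044,0.0071,-0.0191],"turn":[0,-3.13,0]},{"claw":255,"offset":[0.0044,0.0071,-0.0191],"turn":[0,-3.13,0]}]' | head -2
python3 -m handwheel '[{"claw":255,"offset":[-0.0111,0.013,-0.0005],"turn":[0,-5,0]},{"claw":255,"offset":[-0.0111,0.013,-0.0005],"turn":[0,-5,0]},{"claw":255,"offset":[-0.0111,0.013,-0.0005],"turn":[0,-5,0]},{"claw":255,"offset":[-0.0111,0.013,-0.0005],"turn":[0,-5,0]},{"claw":255,"offset":[-0.0111,0.013,-0.0005],"turn":[0,-5,0]},{"claw":255,"offset":[-0.0111,0.013,-0.0005],"turn":[0,-5,0]},{"claw":255,"offset":[-0.0111,0.013,-0.0005],"turn":[0,-5,0]},{"claw":255,"offset":[-0.0111,0.013,-0.0005],"turn":[0,-5,0]}]' | head -2
python3 - <<'E'
from h import *
st();R3=lean(-45);gp3=np.array([.6395,.0905,.13]);plan(gp3+.019*R3[:,2],R3,8)
E
```

```text
t: 5.9
ee_pos: [0.5005, 0.206, 0.1828]
t: 6.7
ee_pos: [0.5996, 0.1133, 0.182]
t 6.7 p [0.5996 0.1133 0.182 ] q [ -9.5  29.9 -19.3  90.8  28.   73.8 -41.6] F [ 0.2 -1.1 -2.8] w 0.0353 g 40.0
[[0.054, 0.998, -0.02], [0.937, -0.058, -0.345], [-0.346, -0.0, -0.938]]
8 x offset [0.0006, 0.0051, 0.0093] turn [-0.01, -3.1, -0.01]
```

```bash
python3 -m handwheel '[{"claw":255,"offset":[0.0006,0.0051,0.0093],"turn":[0,-3.1,0]},{"claw":255,"offset":[0.0006,0.0051,0.0093],"turn":[0,-3.1,0]},{"claw":255,"offset":[0.0006,0.0051,0.0093],"turn":[0,-3.1,0]},{"claw":255,"offset":[0.0006,0.0051,0.0093],"turn":[0,-3.1,0]},{"claw":255,"offset":[0.0006,0.0051,0.0093],"turn":[0,-3.1,0]},{"claw":255,"offset":[0.0006,0.0051,0.0093],"turn":[0,-3.1,0]},{"claw":255,"offset":[0.0006,0.0051,0.0093],"turn":[0,-3.1,0]},{"claw":255,"offset":[0.0006,0.0051,0.0093],"turn":[0,-3.1,0]}]' | head -2
python3 -m handwheel '[{"claw":255,"offset":[0,0,0],"turn":[0,0,0]},{"claw":255,"offset":[0.014,0,0.014],"turn":[0,0,0]},{"claw":255,"offset":[0.014,0,0.014],"turn":[0,0,0]},{"claw":255,"offset":[0,0,0],"turn":[0,0,0]},{"claw":255,"offset":[0,0,0],"turn":[0,0,0]},{"claw":255,"offset":[0,0,0],"turn":[0,0,0]},{"claw":255,"offset":[0,0,0],"turn":[0,0,0]},{"claw":255,"offset":[0,0,0],"turn":[0,0,0]}]' | head -2
python3 - <<'E'
from h import *
st();s=ctrl.get_state();R=np.array(s["tool_rot"]);gp=np.array(s["ee_pos"])-.019*R[:,2];print("gp",gp,"axis",(R[:,0]-R[:,2])/2**.5)
a=ctrl.get_image("top")[130:210,245:345,::-1];b=ctrl.get_image("scene")[195:315,255:355,::-1]
a=cv2.resize(a,None,fx=4,fy=4,interpolation=cv2.INTER_CUBIC);b=cv2.resize(b,None,fx=4,fy=4,interpolation=cv2.INTER_CUBIC)
cv2.imwrite("pics/h1.png",side(a,b))
for z in(.05,-.05):print("roller ends",[((pix(n,gp+Yb*z)[0]-o)*4).round() for n,o in(("top",(245,130)),("scene",(255,195)))])
E
```

```text
t: 7.5
ee_pos: [0.638, 0.0776, 0.1154]
t: 8.3
ee_pos: [0.6384, 0.0777, 0.0772]
t 8.3 p [0.6384 0.0777 0.0772] q [-21.2  48.2 -10.6  83.7  44.3  82.3 -53.4] F [ 0.7 -0.2 -3.3] w 0.0356 g 40.0
[[0.042, 0.998, -0.04], [0.709, -0.058, -0.703], [-0.704, 0.001, -0.71]]
gp [0.63921175 0.09103159 0.09070776] axis [0.05796316 0.99831063 0.00401891]
roller ends [array([ 84., 114.]), array([154., 302.])]
roller ends [array([233., 125.]), array([128., 152.])]
```

View pics/h1.png

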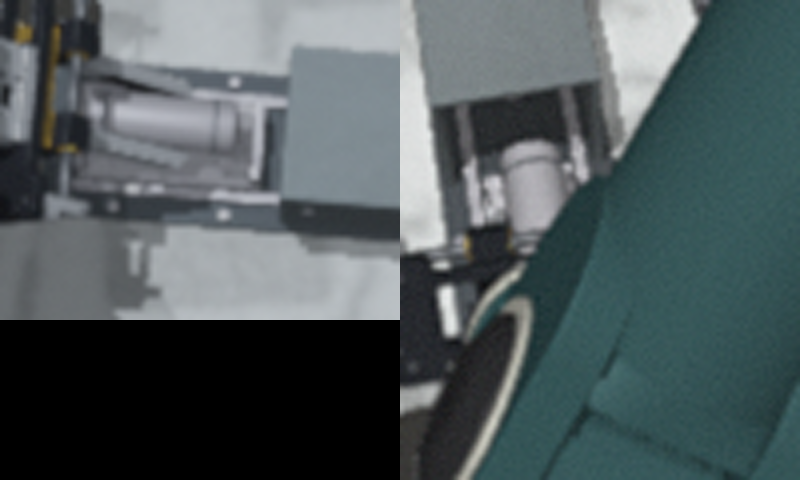

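The hover view shows the roller level over the carriage. Its −y end is at (238,125) in the top half and (530,145) in the scene half, which agrees with the kinematics to about 1 px. I check the carriage edges and rails with brightness profiles of the first, unobstructed pictures.

```bash
python3 - <<'E'
from h import *
O=np.array([.6400,.0905,0])
def prof(n,pts):
    im=cv2.cvtColor(cv2.imread(f"pics/{n}0.png"),cv2.COLOR_BGR2GRAY).astype(np.float32)
    return cv2.remap(im,np.float32([[pix(n,p)[0] for p in row] for row in pts]),None,cv2.INTER_LINEAR).mean(0).round().astype(int)
for n in("top","scene"):
    for a,b in((-.082,-.048),(.048,.086)):
        ys=np.arange(a,b,.002);print(n,"y@z.044",(ys[0]*1e3).round(),prof(n,[[O+Xb*x+Yb*y+Zu*.044 for y in ys] for x in np.linspace(-.022,.022,9)]).tolist())
    for ya,yb in((-.03,.03),(.075,.085)):
        xs=np.arange(-.05,.0505,.002);print(n,"x@z.016",prof(n,[[O+Xb*x+Yb*y+Zu*.016 for x in xs] for y in np.linspace(ya,yb,7)]).tolist())
R3=lean(-45)
g=np.array([.63921,.09103,.0907]);print(((pix("scene",g-.05*Yb+.018*Zu)[0]-(255,195))*4).round(),((pix("top",g-.05*Yb+.010*Zu)[0]-(245,130))*4).round())
E
```

```text
top y@z.044 -82.0 [91, 81, 77, 69, 61, 56, 72, 108, 143, 158, 153, 137, 128, 131, 135, 136, 137]
top y@z.044 48.0 [136, 133, 128, 121, 131, 152, 160, 150, 124, 98, 87, 85, 85, 85, 85, 85, 85, 84, 76]
top x@z.016 [86, 86, 85, 83, 83, 101, 137, 158, 162, 148, 132, 139, 154, 165, 168, 168, 169, 171, 172, 172, 173, 173, 173, 174, 174, 174, 173, 172, 171, 170, 169, 169, 168, 168, 169, 171, 174, 175, 175, 172, 160, 154, 157, 161, 154, 132, 107, 89, 85, 83, 84]
top x@z.016 [86, 85, 85, 84, 85, 88, 98, 105, 108, 102, 95, 89, 87, 86, 86, 86, 85, 84, 85, 86, 85, 85, 85, 85, 86, 86, 87, 87, 86, 85, 84, 84, 84, 84, 84, 85, 85, 85, 84, 84, 84, 90, 97, 99, 97, 93, 88, 87, 85, 84, 84]
scene y@z.044 -82.0 [43, 52, 58, 60, 60, 59, 61, 75, 99, 132, 149, 153, 146, 140, 140, 145, 151]
scene y@z.044 48.0 [150, 148, 142, 130, 121, 123, 136, 150, 150, 132, 100, 85, 88, 99, 106, 100, 86, 75, 71]
scene x@z.016 [70, 71, 71, 71, 67, 75, 103, 141, 154, 148, 130, 133, 160, 172, 174, 176, 176, 175, 175, 177, 178, 179, 180, 181, 179, 179, 178, 175, 174, 175, 175, 174, 175, 174, 174, 174, 176, 178, 180, 182, 169, 138, 129, 147, 153, 139, 104, 77, 68, 71, 71]
scene x@z.016 [69, 70, 70, 69, 69, 69, 79, 98, 116, 116, 101, 82, 72, 70, 72, 71, 70, 71, 69, 70, 72, 71, 70, 70, 71, 70, 72, 73, 73, 73, 71, 70, 69, 69, 71, 71, 72, 72, 71, 70, 69, 75, 87, 105, 109, 105, 89, 73, 71, 73, 73]
[126. 136.] [232. 122.]
```

```bash
python3 -m handwheel '[{"claw":255,"offset":[0,0.0014,0],"turn":[0,0,0]},{"claw":255,"offset":[0,0.0014,0],"turn":[0,0,0]},{"claw":255,"offset":[0.0045,0,0.005],"turn":[0,0,0]},{"claw":255,"offset":[0.005,0,0.005],"turn":[0,0,0]},{"claw":255,"offset":[0.004,0,0.004],"turn":[0,0,0]},{"claw":255,"offset":[0.001,0,0.001],"turn":[0,0,0]},{"claw":255,"offset":[0,0,0],"turn":[0,0,0]},{"claw":255,"offset":[0,0,0],"turn":[0,0,0]}]' | head -4
for i in 1; do python3 -m handwheel '[{"claw":255,"offset":[0.0007,0,0.0007],"turn":[0,0,0]},{"claw":255,"offset":[0.0007,0,0.0007],"turn":[0,0,0]},{"claw":255,"offset":[0,0,0],"turn":[0,0,0]},{"claw":255,"offset":[0,0,0],"turn":[0,0,0]},{"claw":255,"offset":[0,0,0],"turn":[0,0,0]},{"claw":255,"offset":[0,0,0],"turn":[0,0,0]},{"claw":255,"offset":[0,0,0],"turn":[0,0,0]},{"claw":255,"offset":[0,0,0],"turn":[0,0,0]}]' | head -4; done
python3 - <<'E'
from h import *
st();s=ctrl.get_state();R=np.array(s["tool_rot"]);print("gp",np.array(s["ee_pos"])-.019*R[:,2])
E
```

```text
t: 9.2
ee_pos: [0.641, 0.0772, 0.0559]
tool_rot: [[0.041, 0.998, -0.041], [0.708, -0.058, -0.703], [-0.705, 0.0, -0.71]]
force: [-0.0, 0.2, -2.7]
t: 10.0
ee_pos: [0.641, 0.0772, 0.0538]
tool_rot: [[0.041, 0.998, -0.041], [0.708, -0.058, -0.703], [-0.705, -0.0, -0.71]]
force: [0.8, 0.2, -3.5]
t 10.0 p [0.641  0.0772 0.0538] q [-21.2  50.2 -10.4  83.4  44.7  81.  -54.4] F [ 0.8  0.2 -3.5] w 0.0351 g 40.0
[[0.041, 0.998, -0.041], [0.708, -0.058, -0.703], [-0.705, -0.0, -0.71]]
gp [0.64175135 0.09052523 0.06729567]
```

```bash
python3 -m handwheel '[{"claw":255,"offset":[0.0007,0,0.0007],"turn":[0,0,0]},{"claw":255,"offset":[0.0007,0,0.0007],"turn":[0,0,0]},{"claw":255,"offset":[0,0,0],"turn":[0,0,0]},{"claw":255,"offset":[0,0,0],"turn":[0,0,0]},{"claw":255,"offset":[0,0,0],"turn":[0,0,0]},{"claw":255,"offset":[0,0,0],"turn":[0,0,0]},{"claw":255,"offset":[0,0,0],"turn":[0,0,0]},{"claw":255,"offset":[0,0,0],"turn":[0,0,0]}]' | sed -n '2p;4p'
python3 -m handwheel '[{"claw":255,"offset":[0.0004,0,0.0004],"turn":[0,0,0]},{"claw":255,"offset":[0.0003,0,0.0003],"turn":[0,0,0]},{"claw":255,"offset":[0,0,0],"turn":[0,0,0]},{"claw":255,"offset":[0,0,0],"turn":[0,0,0]},{"claw":255,"offset":[0,0,0],"turn":[0,0,0]},{"claw":255,"offset":[0,0,0],"turn":[0,0,0]},{"claw":255,"offset":[0,0,0],"turn":[0,0,0]},{"claw":255,"offset":[0,0,0],"turn":[0,0,0]}]' | sed -n '2p;4p'
```

```text
ee_pos: [0.641, 0.0772, 0.0519]
force: [0.3, -0.9, -2.6]
ee_pos: [0.641, 0.0772, 0.0509]
force: [-0.7, 0.1, -0.8]
```

```bash
python3 -m handwheel '[{"claw":255,"offset":[0.0004,0,0.0004],"turn":[0,0,0]},{"claw":255,"offset":[0,0,0],"turn":[0,0,0]},{"claw":255,"offset":[0,0,0],"turn":[0,0,0]},{"claw":255,"offset":[0,0,0],"turn":[0,0,0]},{"claw":255,"offset":[0,0,0],"turn":[0,0,0]},{"claw":255,"offset":[0,0,0],"turn":[0,0,0]},{"claw":255,"offset":[0,0,0],"turn":[0,0,0]},{"claw":255,"offset":[0,0,0],"turn":[0,0,0]}]' | sed -n '2p;4p'
python3 -c "
from h import *
for _ in range(3):
    ctrl.get_image('top');st()" | grep t
```

```text
ee_pos: [0.641, 0.0772, 0.0508]
force: [-3.1, 1.0, 5.8]
t 12.45 p [0.641  0.0772 0.0508] q [-21.3  50.4 -10.3  83.4  44.8  80.8 -54.5] F [-3.2  0.5  5.2] w 0.0352 g 40.0
t 12.5 p [0.641  0.0772 0.0508] q [-21.3  50.4 -10.3  83.4  44.8  80.8 -54.5] F [-3.9  2.2  4.8] w 0.0352 g 40.0
t 12.55 p [0.641  0.0772 0.0508] q [-21.3  50.4 -10.3  83.4  44.8  80.8 -54.5] F [-3.9  0.7  6.2] w 0.0354 g 40.0
```

```bash
python3 -m handwheel '[{"claw":255,"offset":[0,-0.0006,0],"turn":[0,0,0]},{"claw":255,"offset":[0,0,0],"turn":[0,0,0]},{"claw":255,"offset":[0,0,0],"turn":[0,0,0]},{"claw":150,"offset":[0,0,0],"turn":[0,0,0]},{"claw":140,"offset":[0,0,0],"turn":[0,0,0]},{"claw":120,"offset":[0,0,0],"turn":[0,0,0]},{"claw":80,"offset":[0,0,0],"turn":[0,0,0]},{"claw":60,"offset":[0,0,0],"turn":[0,0,0]}]' 10| sed -n '2p;4,6p'
python3 -m handwheel '[{"claw":50,"offset":[0,0,0],"turn":[0,0,0]},{"claw":50,"offset":[0,0,-0.005],"turn":[0,0,0]},{"claw":50,"offset":[0,0,-0.02],"turn":[0,0,0]},{"claw":50,"offset":[0,0,-0.03],"turn":[0,0,0]},{"claw":50,"offset":[0,0,-0.03],"turn":[0,0,0]},{"claw":50,"offset":[0,0,-0.03],"turn":[0,0,0]},{"claw":50,"offset":[0,0,-0.03],"turn":[0,0,0]},{"claw":50,"offset":[0,0,-0.03],"turn":[0,0,0]}]' | sed -n '2p;4,6p'
python3 - <<'E'
from h import *
st()
a=ctrl.get_image("top")[:,:,::-1];b=ctrl.get_image("scene")[:,:,::-1]
cv2.imwrite("pics/topL.png",a);cv2.imwrite("pics/sceneL.png",b)
f=lambda i,k:cv2.resize(i,None,fx=k,fy=k,interpolation=cv2.INTER_CUBIC)
cv2.imwrite("pics/l1.png",side(f(a[140:200,250:345],4.2),f(b[200:320,260:355],4.2)))
E
```

```text
ee_pos: [0.6404, 0.0772, 0.0503]
force: [1.3, 0.3, -0.0]
width: 0.062
grasp_force: 0.0
ee_pos: [0.6474, 0.2014, 0.1757]
force: [-0.6, -0.1, 1.2]
width: 0.0757
grasp_force: 0.0
t 14.15 p [0.6474 0.2014 0.1757] q [-28.7  48.5 -12.5  68.7  40.6  97.8 -50.2] F [-0.6 -0.1  1.2] w 0.0757 g 0.0
[[0.041, 0.998, -0.041], [0.709, -0.058, -0.703], [-0.704, -0.0, -0.71]]
```

View pics/l1.png

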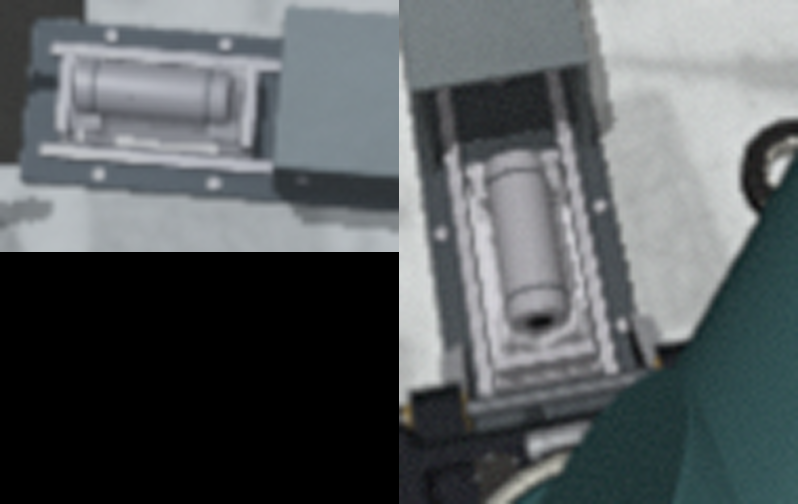

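The roller lies in the saddles: top crop ends at x≈75 and 232, end plates at 68 and 248, with the scene view agreeing. I check the centring, and that the carriage has not shifted, by profile.

```bash
python3 - <<'E'
from h import *
O=np.array([.6417,.0905,0])
def prof(im,n,pts):
    g=cv2.cvtColor(cv2.imread(im),cv2.COLOR_BGR2GRAY).astype(np.float32)
    return cv2.remap(g,np.float32([[pix(n,p)[0] for p in row] for row in pts]),None,cv2.INTER_LINEAR).mean(0).round().astype(int)
for n in("top","scene"):
    for a in(-.044,.026):
        ys=np.arange(a,a+.02,.001);v=prof(f"pics/{n}L.png",n,[[O+Xb*x+Yb*y+Zu*.0815 for y in ys] for x in np.linspace(-.004,.004,5)])
        print(n,"ring@",a,v.tolist())
    for a in(-.074,.050):
      for tag in"0L":
        ys=np.arange(a,a+.024,.001);v=prof(f"pics/{n}{tag}.png",n,[[O+Xb*x+Yb*y+Zu*.044 for y in ys] for x in(-.026,-.024,-.022,.022,.024,.026)])
        print(n,tag,"plate",a,v.tolist())
E
```

```text
top ring@ -0.044 [165, 165, 162, 158, 153, 147, 141, 144, 150, 155, 160, 165, 168, 169, 169, 169, 170, 170, 170, 170]
top ring@ 0.026 [180, 180, 180, 180, 181, 179, 177, 175, 166, 157, 151, 156, 162, 167, 173, 179, 180, 180, 181, 181]
top 0 plate -0.074 [88, 86, 84, 89, 97, 106, 119, 133, 145, 152, 158, 160, 154, 148, 142, 137, 133, 134, 135, 137, 138, 137, 137, 136]
top L plate -0.074 [103, 101, 98, 104, 113, 122, 137, 153, 166, 173, 179, 181, 175, 168, 162, 157, 153, 153, 155, 156, 157, 156, 154, 153]
top 0 plate 0.05 [138, 136, 132, 128, 126, 128, 137, 146, 151, 155, 156, 152, 144, 135, 124, 115, 107, 104, 101, 99, 97, 95, 92, 89, 87]
top L plate 0.05 [154, 151, 149, 145, 144, 145, 156, 166, 172, 176, 177, 173, 165, 155, 144, 133, 125, 120, 117, 115, 113, 111, 108, 105, 103]
scene ring@ -0.044 [164, 166, 167, 166, 162, 157, 149, 137, 125, 123, 132, 143, 153, 160, 164, 165, 166, 165, 165, 165]
scene ring@ 0.026 [166, 166, 166, 166, 167, 167, 167, 166, 164, 159, 152, 142, 133, 128, 133, 145, 156, 162, 165, 167]
scene 0 plate -0.074 [58, 58, 59, 59, 62, 69, 78, 89, 105, 122, 137, 144, 149, 151, 149, 147, 142, 139, 135, 133, 132, 133, 135, 137]
scene L plate -0.074 [67, 66, 67, 67, 69, 78, 88, 100, 118, 136, 152, 161, 167, 169, 167, 165, 159, 155, 151, 149, 147, 149, 151, 152]
scene 0 plate 0.05 [145, 144, 142, 137, 133, 131, 131, 132, 135, 140, 144, 148, 150, 151, 148, 142, 132, 115, 99, 90, 87, 87, 93, 100, 104]
scene L plate 0.05 [162, 160, 157, 152, 148, 146, 145, 146, 150, 156, 161, 165, 168, 169, 165, 158, 146, 128, 111, 102, 96, 95, 103, 111, 117]
```

Carriage unmoved, roller centred within about 1 mm. Now the screwdriver.

```bash
python3 - <<'E'
from h import *
print("printer foot scene",world("scene",(362,122),0),world("scene",(345,118),0), "top edge scene", world("scene",(346,50),.2),world("scene",(346,50),.25),world("scene",(346,50),.3))
RA=lean(-10);A=np.array([.52,.10,.25]);plan(A,RA,8)
R0=tool(-Zu,np.array([1.,0,0]));B=np.array([.437,-.216,.12]);plan(B,R0,8,A,RA)
E
```

```text
printer foot scene [ 0.3029 -0.3664  0.    ] [ 0.3522 -0.3987  0.    ] top edge scene [ 0.3342 -0.4854  0.2   ] [ 0.3595 -0.4125  0.25  ] [ 0.3849 -0.3396  0.3   ]
8 x offset [-0.0169, -0.0152, -0.0011] turn [0.02, 4.32, -0.0]
8 x offset [-0.0381, -0.0091, 0.0201] turn [-0.03, 1.25, -0.4]
```

```bash
python3 -m handwheel '[{"claw":50,"offset":[-0.0169,-0.0152,-0.0011],"turn":[0,4.32,0]},{"claw":50,"offset":[-0.0169,-0.0152,-0.0011],"turn":[0,4.32,0]},{"claw":50,"offset":[-0.0169,-0.0152,-0.0011],"turn":[0,4.32,0]},{"claw":50,"offset":[-0.0169,-0.0152,-0.0011],"turn":[0,4.32,0]},{"claw":50,"offset":[-0.0169,-0.0152,-0.0011],"turn":[0,4.32,0]},{"claw":50,"offset":[-0.0169,-0.0152,-0.0011],"turn":[0,4.32,0]},{"claw":50,"offset":[-0.0169,-0.0152,-0.0011],"turn":[0,4.32,0]},{"claw":50,"offset":[-0.0169,-0.0152,-0.0011],"turn":[0,4.32,0]}]' | sed -n '2p;4p'
python3 -m handwheel '[{"claw":80,"offset":[-0.0381,-0.0091,0.0201],"turn":[0,1.25,-0.4]},{"claw":80,"offset":[-0.0381,-0.0091,0.0201],"turn":[0,1.25,-0.4]},{"claw":80,"offset":[-0.0381,-0.0091,0.0201],"turn":[0,1.25,-0.4]},{"claw":80,"offset":[-0.0381,-0.0091,0.0201],"turn":[0,1.25,-0.4]},{"claw":80,"offset":[-0.0381,-0.0091,0.0201],"turn":[0,1.25,-0.4]},{"claw":80,"offset":[-0.0381,-0.0091,0.0201],"turn":[0,1.25,-0.4]},{"claw":80,"offset":[-0.0381,-0.0091,0.0201],"turn":[0,1.25,-0.4]},{"claw":80,"offset":[-0.0381,-0.0091,0.0201],"turn":[0,1.25,-0.4]}]' | sed -n '2p;4p'
python3 - <<'E'
from h import *
st();R0=tool(-Zu,np.array([1.,0,0]));plan((.437,-.216,.06),R0,4)
b=ctrl.get_image("scene")[110:210,290:390,::-1];a=ctrl.get_image("top")[200:270,340:440,::-1]
f=lambda i,k:cv2.resize(i,None,fx=k,fy=k,interpolation=cv2.INTER_CUBIC)
cv2.imwrite("pics/d1.png",side(f(a,4),f(b,4)))
for nm,P in(("butt",(.436,-.284,.0165)),("tip",(.437,-.1065,.016)),("gp",(.437,-.216,.029))):print(nm,((pix("top",P)[0]-(340,200))*4).round(),((pix("scene",P)[0]-(290,110))*4+(400,0)).round())
E
```

```text
ee_pos: [0.5189, 0.0952, 0.2482]
force: [1.3, -0.1, 0.2]
ee_pos: [0.4345, -0.2222, 0.1188]
force: [1.5, -1.0, 0.0]
t 15.85 p [ 0.4345 -0.2222  0.1188] q [ 31.   16.7  -9.  115.9   3.9  47.8  19.7] F [ 1.5 -1.   0. ] w 0.0645 g 0.0
[[0.003, 1.0, -0.005], [1.0, -0.003, -0.004], [-0.004, -0.005, -1.0]]
4 x offset [0.0016, 0.0007, 0.0147] turn [-0.07, 0.05, -0.04]
butt [309. 156.] [561. 133.]
tip [ 58. 150.] [626. 310.]
gp [216. 152.] [585. 186.]
```

View pics/d1.png

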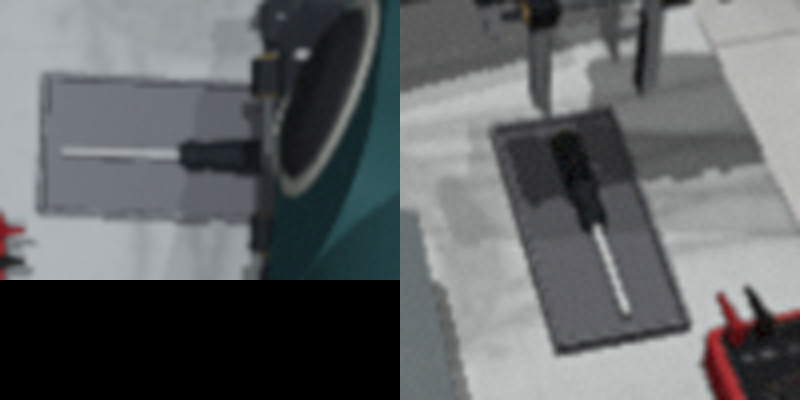

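Screwdriver handle seen at the scene crop (575,180), butt (562,135), tip (628,316), which matches the prediction to about 1 px. I narrow the fingers to fit inside the tray, descend and grip.

```bash
python3 -m handwheel '[{"claw":145,"offset":[0.003,0.0012,0.01],"turn":[-0.2,0.2,-0.1]},{"claw":145,"offset":[0.003,0.0012,0.02],"turn":[-0.1,0,-0.1]},{"claw":145,"offset":[0,0,0.02],"turn":[0,0,0]},{"claw":145,"offset":[0,0,0.02],"turn":[0,0,0]},{"claw":145,"offset":[0,0,0.015],"turn":[0,0,0]},{"claw":145,"offset":[0,0,0.012],"turn":[0,0,0]},{"claw":145,"offset":[0,0,0.008],"turn":[0,0,0]},{"claw":145,"offset":[0,0,0.005],"turn":[0,0,0]}]' | sed -n '2,5p'
python3 -m handwheel '[{"claw":145,"offset":[0,0,0],"turn":[0,0,0]},{"claw":200,"offset":[0,0,0],"turn":[0,0,0]},{"claw":255,"offset":[0,0,0],"turn":[0,0,0]},{"claw":255,"offset":[0,0,0],"turn":[0,0,0]},{"claw":255,"offset":[0,0,0],"turn":[0,0,0]},{"claw":255,"offset":[0,0,0],"turn":[0,0,0]},{"claw":255,"offset":[0,0,0],"turn":[0,0,0]},{"claw":255,"offset":[0,0,0],"turn":[0,0,0]}]' 50 | sed -n '2,6p'
```

```text
ee_pos: [0.4381, -0.214, 0.009]
tool_rot: [[-0.002, 1.0, -0.0], [1.0, 0.002, -0.0], [-0.0, -0.0, -1.0]]
force: [1.3, 0.5, 0.9]
width: 0.0401
ee_pos: [0.4382, -0.2147, 0.0099]
tool_rot: [[-0.001, 1.0, 0.001], [1.0, 0.001, -0.001], [-0.001, 0.001, -1.0]]
force: [-1.6, -0.1, 7.1]
width: 0.0191
grasp_force: 49.9
```

```bash
python3 -m handwheel '[{"claw":255,"offset":[0,0,-0.003],"turn":[0,0,0]},{"claw":255,"offset":[0,0,-0.01],"turn":[0,0,0]},{"claw":255,"offset":[0,0,-0.02],"turn":[0,0,0]},{"claw":255,"offset":[0,0,-0.03],"turn":[0,0,0]},{"claw":255,"offset":[0,0,-0.03],"turn":[0,0,0]},{"claw":255,"offset":[0,0,-0.03],"turn":[0,0,0]},{"claw":255,"offset":[0,0,-0.027],"turn":[0,0,0]},{"claw":255,"offset":[0,0,0],"turn":[0,0,0]}]' | sed -n '2,6p'
python3 - <<'E'
from h import *
st();plan((.652,.27,.16),lean(0),16)
cv2.imwrite("pics/topS.png",ctrl.get_image("top")[:,:,::-1])
b=ctrl.get_image("scene")[80:200,270:390,::-1]
f=lambda i,k:cv2.resize(i,None,fx=k,fy=k,interpolation=cv2.INTER_CUBIC)
cv2.imwrite("pics/d2.png",f(b,4))
E
```

```text
ee_pos: [0.4395, -0.2151, 0.1634]
tool_rot: [[-0.001, 1.0, 0.005], [1.0, 0.001, -0.003], [-0.003, 0.005, -1.0]]
force: [0.2, 0.7, -1.3]
width: 0.0198
grasp_force: 49.9
t 18.35 p [ 0.4395 -0.2151  0.1634] q [ 31.   13.   -9.7 113.8   2.8  53.   19.9] F [ 0.2  0.7 -1.3] w 0.0198 g 49.9
[[-0.001, 1.0, 0.005], [1.0, 0.001, -0.003], [-0.003, 0.005, -1.0]]
16 x offset [0.0307, 0.0125, 0.0002] turn [0.02, 0.01, 0.2]
```

View pics/d2.png

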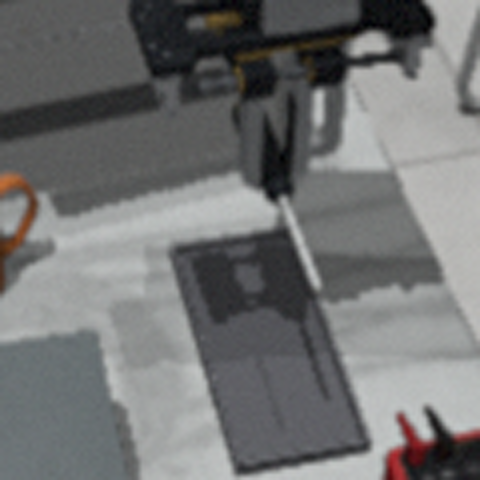

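The screwdriver hangs in the fingers, shaft tip at crop (320,290), i.e. scene px (350,152.5). I check that it is level and move it behind the carriage.

```bash
python3 - <<'E'
from h import *
for z in(.15,.16,.17,.18):print(z,pix("scene",(.438,-.1065,z)))
E
python3 -m handwheel '[{"claw":255,"offset":[0.0307,0.0125,0],"turn":[0,0,0.2]},{"claw":255,"offset":[0.0307,0.0125,0],"turn":[0,0,0.2]},{"claw":255,"offset":[0.0307,0.0125,0],"turn":[0,0,0.2]},{"claw":255,"offset":[0.0307,0.0125,0],"turn":[0,0,0.2]},{"claw":255,"offset":[0.0307,0.0125,0],"turn":[0,0,0.2]},{"claw":255,"offset":[0.0307,0.0125,0],"turn":[0,0,0.2]},{"claw":255,"offset":[0.0307,0.0125,0],"turn":[0,0,0.2]},{"claw":255,"offset":[0.0307,0.0125,0],"turn":[0,0,0.2]}]' | sed -n '2,5p'
python3 -m handwheel '[{"claw":255,"offset":[0.0307,0.0125,0],"turn":[0,0,0.2]},{"claw":255,"offset":[0.0307,0.0125,0],"turn":[0,0,0.2]},{"claw":255,"offset":[0.0307,0.0125,0],"turn":[0,0,0.2]},{"claw":255,"offset":[0.0307,0.0125,0],"turn":[0,0,0.2]},{"claw":255,"offset":[0.0307,0.0125,0],"turn":[0,0,0.2]},{"claw":255,"offset":[0.0307,0.0125,0],"turn":[0,0,0.2]},{"claw":255,"offset":[0.0307,0.0125,0],"turn":[0,0,0.2]},{"claw":255,"offset":[0.0307,0.0125,0],"turn":[0,0,0.2]}]' | sed -n '2,5p'
python3 - <<'E'
from h import *
st();plan((.652,.27,.026),lean(0),8)
E
```

```text
0.15 [[349.4 156. ]]
0.16 [[349.7 153.4]]
0.17 [[350.  150.7]]
0.18 [[350.2 148. ]]
ee_pos: [0.5404, 0.0313, 0.1583]
tool_rot: [[0.027, 1.0, -0.002], [1.0, -0.027, -0.0], [-0.0, -0.002, -1.0]]
force: [0.0, -1.1, -0.6]
width: 0.0197
ee_pos: [0.65, 0.2725, 0.1577]
tool_rot: [[0.055, 0.998, -0.002], [0.998, -0.055, -0.001], [-0.001, -0.002, -1.0]]
force: [0.2, -0.1, -0.7]
width: 0.0195
t 20.05 p [0.65   0.2725 0.1577] q [-13.2  35.8 -18.5  81.5  11.8  64.7 -36.6] F [ 0.2 -0.1 -0.7] w 0.0195 g 49.9
[[0.055, 0.998, -0.002], [0.998, -0.055, -0.001], [-0.001, -0.002, -1.0]]
8 x offset [-0.0003, 0.0003, 0.0165] turn [-0.01, 0.01, 0.01]
```

```bash
python3 -m handwheel '[{"claw":255,"offset":[0,0.002,0.02],"turn":[0,0,0.1]},{"claw":255,"offset":[0,0,0.02],"turn":[0,0,0]},{"claw":255,"offset":[0,0,0.02],"turn":[0,0,0]},{"claw":255,"offset":[0,0,0.02],"turn":[0,0,0]},{"claw":255,"offset":[0,0,0.02],"turn":[0,0,0]},{"claw":255,"offset":[0,0,0.017],"turn":[0,0,0]},{"claw":255,"offset":[0,0,0.011],"turn":[0,0,0]},{"claw":255,"offset":[0,0,0.005],"turn":[0,0,0]}]' | sed -n '2,5p'
python3 -m handwheel '[{"claw":255,"offset":[-0.005,0,0],"turn":[0,0,0]},{"claw":255,"offset":[-0.005,0,0],"turn":[0,0,0]},{"claw":255,"offset":[-0.005,0,0],"turn":[0,0,0]},{"claw":255,"offset":[-0.005,0,0],"turn":[0,0,0]},{"claw":255,"offset":[-0.004,0,0],"turn":[0,0,0]},{"claw":255,"offset":[-0.004,0,0],"turn":[0,0,0]},{"claw":255,"offset":[0,0,0],"turn":[0,0,0]},{"claw":255,"offset":[0,0,0],"turn":[0,0,0]}]' | sed -n '2,5p'
```

```text
ee_pos: [0.652, 0.2744, 0.0299]
tool_rot: [[0.055, 0.998, 0.001], [0.998, -0.055, 0.003], [0.003, 0.001, -1.0]]
force: [-29.5, -1.7, 75.4]
width: 0.0198
ee_pos: [0.6525, 0.2473, 0.0291]
tool_rot: [[0.055, 0.998, 0.006], [0.998, -0.055, 0.005], [0.005, 0.005, -1.0]]
force: [1.1, 11.9, 26.4]
width: 0.0199
```

```bash
python3 -m handwheel '[{"claw":255,"offset":[0,0,-0.01],"turn":[0,0,0]},{"claw":255,"offset":[0,0,-0.01],"turn":[0,0,0]},{"claw":255,"offset":[0,0,-0.01],"turn":[0,0,0]},{"claw":255,"offset":[0,0,-0.01],"turn":[0,0,0]},{"claw":255,"offset":[0,0,0],"turn":[0,0,0]},{"claw":255,"offset":[0,0,0],"turn":[0,0,0]},{"claw":255,"offset":[0,0,0],"turn":[0,0,0]},{"claw":255,"offset":[0,0,0],"turn":[0,0,0]}]' | sed -n '2,6p'
python3 - <<'E'
from h import *
st()
a=ctrl.get_image("top")[:,:,::-1];b=ctrl.get_image("scene")[:,:,::-1]
cv2.imwrite("pics/topQ.png",a);cv2.imwrite("pics/sceneQ.png",b)
f=lambda i,k:cv2.resize(i,None,fx=k,fy=k,interpolation=cv2.INTER_CUBIC)
cv2.imwrite("pics/q1.png",side(f(a[100:220,150:290],2.8),f(b[230:400,230:360],3)))
p=np.array(ctrl.get_state()["ee_pos"])
for z in(.0,.03,.05,.07):print(z,"tip",[pix(n,p+Yb*.108+Zu*(z-p[2])).tolist() for n in("top","scene")],"butt",[pix(n,p-Yb*.069+Zu*(z-p[2])).tolist() for n in("top","scene")])
O=np.array([.6417,.0905,0])
g=cv2.cvtColor(a,cv2.COLOR_BGR2GRAY).astype(np.float32)
ys=np.arange(-.074,-.05,.001);print(cv2.remap(g,np.float32([[pix("top",O+Xb*x+Yb*y+Zu*.044)[0] for y in ys] for x in(-.026,-.024,-.022,.022,.024,.026)]),None,cv2.INTER_LINEAR).mean(0).round().astype(int).tolist())
E
```

```text
ee_pos: [0.6503, 0.2433, 0.0657]
tool_rot: [[0.056, 0.998, -0.001], [0.998, -0.056, -0.001], [-0.001, -0.001, -1.0]]
force: [-0.0, 0.1, -0.5]
width: 0.0197
grasp_force: 50.0
t 22.45 p [0.6503 0.2433 0.0657] q [-11.4  40.2 -17.4  86.9  13.6  55.  -36. ] F [-0.   0.1 -0.5] w 0.0197 g 50.0
[[0.056, 0.998, -0.001], [0.998, -0.056, -0.001], [-0.001, -0.001, -1.0]]
0.0 tip [[[198.7, 159.1]], [[310.5, 374.8]]] butt [[[258.6, 163.6]], [[296.9, 299.1]]]
0.03 tip [[[195.6, 156.8]], [[310.3, 372.3]]] butt [[[257.1, 161.4]], [[296.2, 294.5]]]
0.05 tip [[[193.4, 155.2]], [[310.1, 370.4]]] butt [[[256.1, 159.8]], [[295.8, 291.4]]]
0.07 tip [[[191.2, 153.5]], [[309.9, 368.5]]] butt [[[255.0, 158.2]], [[295.4, 288.1]]]
[100, 98, 95, 100, 109, 118, 132, 148, 161, 168, 174, 175, 170, 163, 157, 152, 148, 149, 150, 152, 152, 151, 150, 148]
```

View pics/q1.png

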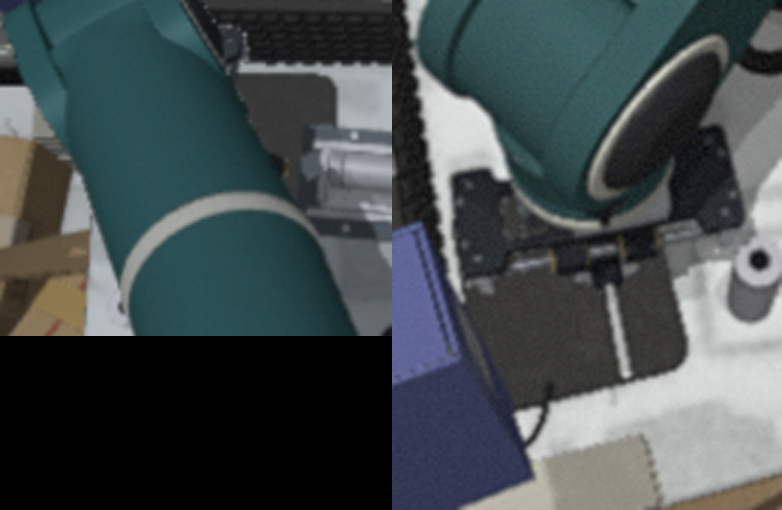

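The last view shows the shaft tip at scene px (308,355), nearer than it would be if level. The tip seems to have landed on the beige box at the table's left end (scene px (296,387)) and pitched the screwdriver. The carriage profile is unchanged. I solve for the pitch.

```bash
python3 - <<'E'
from h import *
p=np.array([.6503,.2433,.0657]);gp=p+Zu*.019
for th in(-60,-50,-40,-20,-10,0,10,20,30,35,40,50):
    a=np.deg2rad(th);u=Yb*np.cos(a)+Zu*np.sin(a);v=-Yb*np.sin(a)+Zu*np.cos(a)
    f=lambda l,h=-.0125:pix("scene",gp+u*l+v*h)[0]
    t=gp+u*.106-v*.0125;b=gp-u*.069-v*.025
    print(th,"tip",f(.106),"base",f(.021),"tip z",t[2].round(3),"butt low z",b[2].round(3))
print("beige edge",[world("scene",q,z).tolist() for q in((279,390),(313,375)) for z in(0,.03,.06)])
print("binder top",[world("top",(190,118),z).tolist() for z in(.05,.15,.25)], "binder foot",world("scene",(276,390),0))
print("table left edge",world("top",(178,288),0),world("scene",(470,352),0))
print("d2 base lvl",pix("scene",(.439,-.193,.17)),"obs 341.2,130")
E
```

```text
-60 tip [305.3 346.4] base [300.9 318.7] tip z -0.013 butt low z 0.132
-50 tip [306.5 352.6] base [301.2 320.5] tip z -0.005 butt low z 0.121
-40 tip [307.6 358. ] base [301.5 322.2] tip z 0.007 butt low z 0.11
-20 tip [309.2 365.5] base [302.  324.9] tip z 0.037 butt low z 0.085
-10 tip [309.6 367.2] base [302.2 325.9] tip z 0.054 butt low z 0.072
0 tip [309.8 367.3] base [302.4 326.6] tip z 0.072 butt low z 0.06
10 tip [309.6 365.7] base [302.5 326.9] tip z 0.091 butt low z 0.048
20 tip [309.2 362.4] base [302.5 326.8] tip z 0.109 butt low z 0.038
30 tip [308.4 357.3] base [302.4 326.5] tip z 0.127 butt low z 0.029
35 tip [308.  354.2] base [302.4 326.1] tip z 0.135 butt low z 0.025
40 tip [307.4 350.7] base [302.3 325.7] tip z 0.143 butt low z 0.021
50 tip [306.1 342.6] base [302.2 324.6] tip z 0.158 butt low z 0.016
beige edge [[0.7294, 0.3648, 0.0], [0.7277, 0.3695, 0.03], [0.7259, 0.3743, 0.06], [0.6514, 0.3529, 0.0], [0.6523, 0.358, 0.03], [0.6532, 0.3632, 0.06]]
binder top [[0.7641, 0.3674, 0.05], [0.7307, 0.3333, 0.15], [0.6973, 0.2991, 0.25]] binder foot [0.7357 0.3632 0.    ]
table left edge [0.2837 0.39   0.    ] [0.2953 0.4    0.    ]
d2 base lvl [[339.9 127.4]] obs 341.2,130
```

The pitch solves to about 33° tip-up; the box is about 9 cm high with its face at y≈0.368. I'll press the screwdriver level on bare worktop at (0.525,0.09) with a light grip, then come down nearer the carriage with the tip at y≤0.35.

```bash
python3 -m handwheel '[{"claw":255,"offset":[0,0,-0.025],"turn":[0,0,0]},{"claw":255,"offset":[0,0,-0.03],"turn":[0,0,0]},{"claw":255,"offset":[0,0,-0.03],"turn":[0,0,0]},{"claw":255,"offset":[0,-0.025,0],"turn":[0,0,0]},{"claw":255,"offset":[0,-0.03,0],"turn":[0,0,0]},{"claw":255,"offset":[0,-0.03,0],"turn":[0,0,0]},{"claw":255,"offset":[-0.01,-0.03,0],"turn":[0,0,0]},{"claw":255,"offset":[-0.03,0,0],"turn":[0,0,0]}]' 50| sed -n '2,4p'
python3 -m handwheel '[{"claw":255,"offset":[-0.03,0,0],"turn":[0,0,0]},{"claw":255,"offset":[-0.03,0,0],"turn":[0,0,0]},{"claw":255,"offset":[-0.03,0,0],"turn":[0,0,0]},{"claw":255,"offset":[-0.02,0,0.01],"turn":[0,0,0]},{"claw":255,"offset":[0,0,0.03],"turn":[0,0,0]},{"claw":255,"offset":[0,0,0.025],"turn":[0,0,0]},{"claw":255,"offset":[0,0,0.015],"turn":[0,0,0]},{"claw":255,"offset":[0,0,0],"turn":[0,0,0]}]' 50| sed -n '2,4p'
python3 -c "
from h import *
st();plan((.525,.09,.055),lean(0),4)"
```

```text
ee_pos: [0.53, 0.2129, 0.1514]
tool_rot: [[0.05, 0.999, -0.001], [0.999, -0.05, 0.001], [0.001, -0.001, -1.0]]
force: [1.6, -0.2, -0.4]
ee_pos: [0.5261, 0.0999, 0.0696]
tool_rot: [[0.056, 0.998, -0.003], [0.998, -0.056, -0.001], [-0.001, -0.003, -1.0]]
force: [-0.2, 1.0, -0.7]
t 24.15 p [0.5261 0.0999 0.0696] q [-1.00e-01  2.60e+01 -1.72e+01  1.11e+02  1.06e+01  4.47e+01 -2.64e+01] F [-0.2  1.  -0.7] w 0.0194 g 50.0
[[0.056, 0.998, -0.003], [0.998, -0.056, -0.001], [-0.001, -0.003, -1.0]]
4 x offset [-0.0025, -0.0001, 0.0036] turn [-0.04, 0.02, -0.01]
```

```bash
python3 -m handwheel '[{"claw":255,"offset":[0,0,0],"turn":[0,0,0]},{"claw":255,"offset":[0,0,0.01],"turn":[0,0,0]},{"claw":255,"offset":[0,0,0.008],"turn":[0,0,0]},{"claw":255,"offset":[0,0,0.006],"turn":[0,0,0]},{"claw":255,"offset":[0,0,0.006],"turn":[0,0,0]},{"claw":255,"offset":[0,0,0.006],"turn":[0,0,0]},{"claw":255,"offset":[0,0,0],"turn":[0,0,0]},{"claw":255,"offset":[0,0,0],"turn":[0,0,0]}]' 8| sed -n '2p;4,6p'
python3 -m handwheel '[{"claw":255,"offset":[0,0,0.006],"turn":[0,0,0]},{"claw":255,"offset":[0,0,0.006],"turn":[0,0,0]},{"claw":255,"offset":[0,0,0.005],"turn":[0,0,0]},{"claw":255,"offset":[0,0,0],"turn":[0,0,0]},{"claw":255,"offset":[0,0,0],"turn":[0,0,0]},{"claw":255,"offset":[0,0,0],"turn":[0,0,0]},{"claw":255,"offset":[0,0,0],"turn":[0,0,0]},{"claw":255,"offset":[0,0,0],"turn":[0,0,0]}]' 8| sed -n '2p;4,6p'
```

```text
ee_pos: [0.5273, 0.1002, 0.0353]
force: [-1.4, 1.1, -1.1]
width: 0.0201
grasp_force: 8.0
ee_pos: [0.5274, 0.1001, 0.0184]
force: [-0.5, 0.2, -0.6]
width: 0.0199
grasp_force: 8.0
```

```bash
python3 -m handwheel '[{"claw":255,"offset":[0,0,0.004],"turn":[0,0,0]},{"claw":255,"offset":[0,0,0.003],"turn":[0,0,0]},{"claw":255,"offset":[0,0,0.002],"turn":[0,0,0]},{"claw":255,"offset":[0,0,0.001],"turn":[0,0,0]},{"claw":255,"offset":[0,0,0],"turn":[0,0,0]},{"claw":255,"offset":[0,0,0],"turn":[0,0,0]},{"claw":255,"offset":[0,0,0],"turn":[0,0,0]},{"claw":255,"offset":[0,0,0],"turn":[0,0,0]}]' 8| sed -n '2p;4,6p'
python3 - <<'E'
from h import *
a=ctrl.get_image("scene")[:,:,::-1];cv2.imwrite("pics/sceneF.png",a)
s=ctrl.get_state();p=np.array(s["ee_pos"])
g=a.astype(np.float32).min(2);g0=cv2.imread("pics/scene0.png").astype(np.float32).min(2)
# bright shaft along tip: brightness along predicted axis, at shaft height if lying flat
l=np.arange(.02,.135,.004)
for z in(.012,):
    row=lambda o:[pix("scene",p+Yb*x+Xb*o+Zu*(z-p[2]))[0] for x in l]
    for o in(-.008,-.004,0,.004,.008):
        m=np.float32([row(o)]);print(o,cv2.remap(g,m,None,cv2.INTER_LINEAR)[0].astype(int).tolist())
    print("before",cv2.remap(g0,np.float32([row(0)]),None,cv2.INTER_LINEAR)[0].astype(int).tolist())
E
```

```text
ee_pos: [0.5272, 0.0999, 0.0083]
force: [0.1, -0.5, -0.8]
width: 0.02
grasp_force: 8.0
-0.008 [52, 99, 129, 148, 184, 185, 186, 194, 190, 190, 174, 186, 180, 181, 181, 181, 186, 181, 161, 127, 136, 163, 198, 208, 207, 204, 196, 181, 171]
-0.004 [122, 179, 179, 179, 183, 189, 187, 191, 188, 187, 187, 187, 188, 187, 188, 182, 188, 177, 173, 156, 165, 176, 197, 207, 206, 203, 193, 176, 168]
0 [82, 115, 121, 137, 151, 175, 189, 195, 199, 194, 202, 196, 204, 203, 205, 202, 202, 199, 190, 180, 176, 183, 197, 206, 208, 202, 195, 178, 170]
0.004 [45, 76, 111, 149, 152, 158, 176, 186, 189, 188, 186, 183, 187, 190, 193, 188, 188, 178, 168, 165, 159, 166, 182, 196, 204, 202, 194, 180, 177]
0.008 [122, 138, 147, 154, 151, 159, 188, 192, 192, 194, 194, 192, 199, 193, 188, 194, 186, 178, 172, 163, 156, 170, 177, 193, 205, 202, 194, 182, 181]
before [154, 157, 156, 152, 155, 164, 176, 182, 184, 184, 183, 182, 181, 182, 180, 181, 179, 176, 167, 157, 154, 158, 172, 183, 183, 177, 170, 156, 150]
```

```bash
python3 - <<'E'
from h import *
a=cv2.imread("pics/sceneF.png").astype(np.float32).mean(2);b=cv2.imread("pics/scene0.png").astype(np.float32).mean(2)
p=np.array([.5272,.0999,.0083]);gp=p+.019*Zu
for th in(0,10,20,30):
    t=np.deg2rad(th);u=Yb*np.cos(t)+Zu*np.sin(t);v=-Yb*np.sin(t)+Zu*np.cos(t)
    print(th,"base",pix("scene",gp+u*.021-v*.0125),"tip",pix("scene",gp+u*.106-v*.0125))
d=(a/b*100).round().astype(int)
for r in range(222,284,2):print(r,d[r,318:362:2].tolist())
E
```

```text
0 base [[338.1 265.6]] tip [[346.  297.5]]
10 base [[338.3 265.6]] tip [[346.6 294.9]]
20 base [[338.5 265.3]] tip [[346.8 290.9]]
30 base [[338.6 264.8]] tip [[346.7 285.6]]
222 [114, 84, 61, 32, 27, 23, 23, 21, 25, 18, 16, 22, 17, 14, 10, 15, 22, 22, 21, 23, 26, 45]
224 [117, 108, 86, 50, 25, 29, 24, 22, 23, 25, 16, 15, 12, 11, 9, 13, 16, 20, 22, 21, 44, 41]
226 [106, 80, 54, 91, 62, 25, 30, 34, 29, 24, 20, 11, 10, 7, 17, 19, 19, 21, 25, 40, 51, 46]
228 [23, 19, 15, 42, 71, 83, 47, 25, 24, 28, 29, 20, 19, 13, 21, 20, 30, 51, 97, 92, 79, 53]
230 [16, 22, 24, 25, 28, 54, 76, 75, 66, 49, 38, 24, 24, 27, 48, 120, 308, 309, 335, 291, 286, 189]
232 [42, 52, 53, 44, 33, 11, 23, 48, 63, 74, 70, 65, 69, 77, 294, 260, 190, 117, 122, 163, 263, 284]
234 [67, 81, 53, 19, 11, 10, 3, 8, 15, 17, 22, 27, 36, 99, 104, 115, 93, 90, 79, 92, 80, 42]
236 [100, 106, 81, 14, 11, 15, 10, 23, 50, 45, 39, 35, 81, 360, 262, 79, 112, 95, 84, 92, 91, 25]
238 [100, 103, 94, 22, 17, 11, 11, 23, 50, 51, 48, 52, 162, 293, 260, 86, 54, 47, 33, 25, 20, 16]
240 [103, 102, 96, 28, 26, 22, 18, 21, 52, 55, 48, 52, 209, 2
[... 1593 characters left out ...]
 115, 117]
274 [103, 102, 100, 98, 99, 97, 102, 101, 103, 106, 101, 108, 106, 113, 115, 115, 114, 114, 116, 115, 114, 114]
276 [111, 100, 99, 98, 102, 105, 104, 110, 111, 116, 100, 109, 106, 103, 115, 115, 115, 113, 115, 114, 112, 114]
278 [115, 107, 99, 103, 110, 113, 116, 115, 115, 115, 103, 110, 99, 105, 113, 113, 114, 114, 112, 114, 114, 114]
280 [113, 114, 112, 113, 116, 115, 116, 115, 114, 114, 110, 102, 109, 99, 109, 115, 114, 115, 113, 115, 114, 113]
282 [114, 115, 113, 115, 114, 115, 113, 116, 113, 115, 111, 99, 109, 105, 105, 115, 114, 113, 114, 115, 115, 114]<stdin>:7: RuntimeWarning: divide by zero encountered in divide
<stdin>:7: RuntimeWarning: invalid value encountered in cast
```

```bash
python3 - <<'E'
from h import *
a=cv2.imread("pics/sceneF.png").astype(np.float32).mean(2);b=cv2.imread("pics/scene0.png").astype(np.float32).mean(2)
d=(a/np.maximum(b,1)*100).round().astype(int)
for r in range(282,304):print(r,d[r,336:354].tolist())
E
```

```text
282 [115, 115, 111, 102, 99, 105, 109, 100, 105, 103, 105, 114, 115, 114, 114, 115, 113, 114]
283 [116, 114, 113, 106, 101, 103, 114, 109, 101, 100, 95, 110, 116, 113, 115, 113, 114, 115]
284 [112, 115, 115, 109, 101, 104, 113, 110, 103, 101, 98, 107, 116, 113, 113, 117, 114, 115]
285 [113, 113, 115, 111, 102, 103, 112, 111, 101, 102, 101, 105, 114, 115, 114, 113, 115, 115]
286 [115, 116, 115, 110, 102, 103, 115, 115, 107, 102, 100, 94, 108, 115, 116, 114, 116, 114]
287 [113, 115, 116, 108, 102, 100, 109, 113, 108, 99, 100, 98, 112, 116, 112, 116, 115, 114]
288 [113, 115, 114, 112, 105, 101, 106, 113, 110, 100, 102, 104, 107, 114, 114, 114, 113, 116]
289 [115, 115, 113, 114, 111, 103, 104, 112, 112, 106, 104, 103, 97, 111, 115, 114, 114, 115]
290 [113, 113, 115, 115, 110, 100, 104, 110, 113, 107, 98, 104, 99, 112, 115, 114, 114, 114]
291 [114, 114, 115, 112, 111, 102, 100, 104, 115, 106, 97, 104, 103, 106, 112, 112, 116, 114]
292 [113, 115, 114, 115, 113, 103, 100, 104, 115, 112, 105, 99, 96, 95, 112, 115, 116, 115]
293 [114, 114, 113, 115, 115, 109, 100, 103, 113, 113, 106, 92, 85, 
[... 267 characters left out ...]
, 114, 104, 95, 110, 116, 112, 115]
297 [115, 114, 115, 115, 116, 113, 107, 103, 103, 116, 116, 112, 110, 105, 113, 114, 114, 113]
298 [113, 113, 115, 115, 113, 116, 108, 101, 102, 113, 114, 115, 112, 115, 114, 114, 112, 115]
299 [114, 116, 114, 114, 115, 116, 110, 102, 100, 108, 115, 116, 115, 113, 115, 115, 114, 114]
300 [114, 113, 112, 115, 114, 114, 110, 103, 100, 107, 112, 113, 114, 115, 115, 116, 115, 114]
301 [113, 114, 113, 115, 114, 114, 112, 108, 109, 110, 114, 113, 113, 114, 115, 113, 114, 115]
302 [115, 113, 115, 115, 113, 115, 115, 115, 114, 114, 114, 114, 114, 114, 113, 115, 112, 113]
303 [112, 115, 114, 114, 113, 116, 113, 116, 112, 114, 114, 115, 115, 113, 114, 115, 115, 115]
```

Both shaft streaks run parallel in the difference map, with the handle front at (338,267) and the tip at about (346,298). That means the screwdriver is level again and unshifted. I grip it firmly and return behind the carriage with the tip short of the box.

```bash
python3 -m handwheel '[{"claw":255,"offset":[0,0,0],"turn":[0,0,0]},{"claw":255,"offset":[0,0,0],"turn":[0,0,0]},{"claw":255,"offset":[0,0,-0.005],"turn":[0,0,0]},{"claw":255,"offset":[0,0,-0.02],"turn":[0,0,0]},{"claw":255,"offset":[0,0,-0.035],"turn":[0,0,0]},{"claw":255,"offset":[0,0,-0.035],"turn":[0,0,0]},{"claw":255,"offset":[0,0,-0.035],"turn":[0,0,0]},{"claw":255,"offset":[0,0,0],"turn":[0,0,0]}]' 55| sed -n '2p;4,6p'
python3 -m handwheel '[{"claw":255,"offset":[0.025,0.02,0],"turn":[0,0,0]},{"claw":255,"offset":[0.028,0.022,0],"turn":[0,0,0]},{"claw":255,"offset":[0.028,0.022,0],"turn":[0,0,0]},{"claw":255,"offset":[0.028,0.022,0],"turn":[0,0,0]},{"claw":255,"offset":[0.025,0.02,0],"turn":[0,0,0]},{"claw":255,"offset":[0.012,0.009,0],"turn":[0,0,0]},{"claw":255,"offset":[0,0,0],"turn":[0,0,0]},{"claw":255,"offset":[0,0,0],"turn":[0,0,0]}]' | sed -n '2p;4,6p'
python3 -c "
from h import *
st();plan((.650,.239,.028),lean(0),1)"
```

```text
ee_pos: [0.5295, 0.1007, 0.1429]
force: [0.2, -0.3, -0.7]
width: 0.0197
grasp_force: 55.0
ee_pos: [0.6498, 0.239, 0.1376]
force: [-0.6, -1.8, -1.1]
width: 0.0197
grasp_force: 55.0
t 28.2 p [0.6498 0.239  0.1376] q [-10.6  35.6 -18.1  84.7  11.9  61.7 -34.5] F [-0.6 -1.8 -1.1] w 0.0197 g 55.0
[[0.056, 0.998, -0.001], [0.998, -0.056, -0.001], [-0.001, -0.001, -1.0]]
1 x offset [0.0001, 0.0002, 0.1096] turn [-0.05, 0.06, -0.03]
```

```bash
python3 -m handwheel '[{"claw":255,"offset":[0,0,0.015],"turn":[0,0,0]},{"claw":255,"offset":[0,0,0.02],"turn":[0,0,0]},{"claw":255,"offset":[0,0,0.02],"turn":[0,0,0]},{"claw":255,"offset":[0,0,0.015],"turn":[0,0,0]},{"claw":255,"offset":[0,0,0.01],"turn":[0,0,0]},{"claw":255,"offset":[0,0,0.005],"turn":[0,0,0]},{"claw":255,"offset":[0,0,0],"turn":[0,0,0]},{"claw":255,"offset":[0,0,0],"turn":[0,0,0]}]' | sed -n '2p;4p'
python3 -m handwheel '[{"claw":255,"offset":[0,0,0.004],"turn":[0,0,0]},{"claw":255,"offset":[0,0,0.004],"turn":[0,0,0]},{"claw":255,"offset":[0,0,0.004],"turn":[0,0,0]},{"claw":255,"offset":[0,0,0.003],"turn":[0,0,0]},{"claw":255,"offset":[0,0,0],"turn":[0,0,0]},{"claw":255,"offset":[0,0,0],"turn":[0,0,0]},{"claw":255,"offset":[0,0,0],"turn":[0,0,0]},{"claw":255,"offset":[0,0,0],"turn":[0,0,0]}]' | sed -n '2p;4p'
```

```text
ee_pos: [0.6507, 0.2395, 0.0539]
force: [0.1, 0.6, -1.2]
ee_pos: [0.6505, 0.2395, 0.0385]
force: [-0.1, 0.2, -0.6]
```

```bash
python3 -m handwheel '[{"claw":255,"offset":[0,0,0.003],"turn":[0,0,0]},{"claw":255,"offset":[0,0,0.003],"turn":[0,0,0]},{"claw":255,"offset":[0,0,0.003],"turn":[0,0,0]},{"claw":255,"offset":[0,0,0.001],"turn":[0,0,0]},{"claw":255,"offset":[0,0,0],"turn":[0,0,0]},{"claw":255,"offset":[0,0,0],"turn":[0,0,0]},{"claw":255,"offset":[0,0,0],"turn":[0,0,0]},{"claw":255,"offset":[0,0,0],"turn":[0,0,0]}]' | sed -n '2p;4p'
python3 -m handwheel '[{"claw":255,"offset":[-0.002,0,0],"turn":[0,0,0]},{"claw":255,"offset":[-0.002,0,0],"turn":[0,0,0]},{"claw":255,"offset":[-0.002,0,0],"turn":[0,0,0]},{"claw":255,"offset":[-0.002,0,0],"turn":[0,0,0]},{"claw":255,"offset":[0,0,0],"turn":[0,0,0]},{"claw":255,"offset":[0,0,0],"turn":[0,0,0]},{"claw":255,"offset":[0,0,0],"turn":[0,0,0]},{"claw":255,"offset":[0,0,0],"turn":[0,0,0]}]' | sed -n '2p;4p'
```

```text
ee_pos: [0.6504, 0.2394, 0.0284]
force: [0.6, -0.7, -0.8]
ee_pos: [0.6499, 0.2316, 0.0283]
force: [-0.4, 0.5, -1.1]
```

```bash
python3 -m handwheel '[{"claw":255,"offset":[-0.002,0,0],"turn":[0,0,0]},{"claw":255,"offset":[-0.003,0,0],"turn":[0,0,0]},{"claw":255,"offset":[-0.003,0,0],"turn":[0,0,0]},{"claw":255,"offset":[-0.003,0,0],"turn":[0,0,0]},{"claw":255,"offset":[-0.003,0,0],"turn":[0,0,0]},{"claw":255,"offset":[-0.002,0,0],"turn":[0,0,0]},{"claw":255,"offset":[0,0,0],"turn":[0,0,0]},{"claw":255,"offset":[0,0,0],"turn":[0,0,0]}]' | sed -n '1,2p;4p'
python3 -m handwheel '[{"claw":255,"offset":[0.004,0,0],"turn":[0,0,0]},{"claw":255,"offset":[0.006,0,0],"turn":[0,0,0]},{"claw":255,"offset":[0.002,0,0],"turn":[0,0,0]},{"claw":255,"offset":[0,0,0],"turn":[0,0,0]},{"claw":255,"offset":[0,0,0],"turn":[0,0,0]},{"claw":255,"offset":[0,0,0],"turn":[0,0,0]},{"claw":255,"offset":[0,0,0],"turn":[0,0,0]},{"claw":255,"offset":[0,0,0],"turn":[0,0,0]}]' | sed -n '2p;4p'
cat >> h.py <<'E'
def carr(y0=.0905,r=(-.11,.02)):
    "-y end-plate / roller ring positions are seen in top view: brightness along bed, both sides of roller"
    im=cv2.cvtColor(ctrl.get_image("top"),cv2.COLOR_RGB2GRAY).astype(np.float32);O=np.array([.6417,.0905,0])
    ys=np.arange(-.09,-.045,.001)
    v=cv2.remap(im,np.float32([[pix("top",O+Xb*(x+0)+Yb*y+Zu*.044)[0] for y in ys] for x in(-.026,-.024,-.022,.022,.024,.026)]),None,cv2.INTER_LINEAR).mean(0)
    print("plate peak at",(ys[v.argmax()]*1e3).round(1),"mm (start -63)",v.round().astype(int).tolist())
E
python3 -c "
from h import *
carr()"
```

```text
t: 32.2
ee_pos: [0.649, 0.2155, 0.0283]
force: [-0.3, -0.1, -0.4]
ee_pos: [0.6497, 0.2273, 0.0283]
force: [-0.4, 0.8, -0.6]
plate peak at -63.0 mm (start -63) [129, 129, 129, 129, 128, 124, 119, 115, 110, 108, 105, 105, 105, 105, 102, 99, 99, 96, 94, 99, 108, 117, 131, 147, 159, 166, 172, 174, 169, 162, 155, 151, 146, 147, 148, 150, 150, 150, 149, 147, 146, 144, 142, 142, 141]
```

```bash
python3 -m handwheel '[{"claw":255,"offset":[-0.006,0,0],"turn":[0,0,0]},{"claw":255,"offset":[-0.006,0,0],"turn":[0,0,0]},{"claw":255,"offset":[-0.003,0,0],"turn":[0,0,0]},{"claw":255,"offset":[-0.003,0,0],"turn":[0,0,0]},{"claw":255,"offset":[-0.002,0,0],"turn":[0,0,0]},{"claw":255,"offset":[0,0,0],"turn":[0,0,0]},{"claw":255,"offset":[0,0,0],"turn":[0,0,0]},{"claw":255,"offset":[0,0,0],"turn":[0,0,0]}]' | sed -n '1,2p;4p'
python3 - <<'E'
from h import *
st();carr()
a=ctrl.get_image("scene")[:,:,::-1];cv2.imwrite("pics/sceneK.png",a)
a=a.astype(np.float32).mean(2);b=cv2.imread("pics/scene0.png").astype(np.float32).mean(2)
p=np.array(ctrl.get_state()["ee_pos"]);gp=p+.019*Zu
for th in(-20,-10,0,10,20,30):
    t=np.deg2rad(th);u=Yb*np.cos(t)+Zu*np.sin(t);v=-Yb*np.sin(t)+Zu*np.cos(t)
    print(th,"base",pix("scene",gp+u*.021-v*.0125),"tip",pix("scene",gp+u*.106-v*.0125))
for r in range(308,368,2):print(r,a[r,286:318].astype(int).tolist())
E
```

```text
t: 33.85
ee_pos: [0.6486, 0.2074, 0.0283]
force: [0.0, 2.9, -1.4]
t 33.85 p [0.6486 0.2074 0.0283] q [ -9.   41.6 -16.6  90.1  14.3  50.4 -34. ] F [ 0.   2.9 -1.4] w 0.0195 g 55.0
[[0.056, 0.998, 0.0], [0.998, -0.056, -0.001], [-0.001, 0.0, -1.0]]
plate peak at -69.0 mm (start -63) [128, 128, 128, 128, 127, 122, 117, 112, 104, 99, 94, 92, 91, 97, 111, 127, 141, 152, 162, 168, 170, 172, 166, 159, 153, 149, 146, 145, 146, 146, 146, 145, 143, 142, 142, 142, 142, 142, 143, 144, 144, 145, 145, 145, 144]
-20 base [[299.7 314.6]] tip [[306.4 352.7]]
-10 base [[299.9 315.4]] tip [[306.8 354. ]]
0 base [[300.1 316. ]] tip [[306.9 353.8]]
10 base [[300.1 316.3]] tip [[306.7 352. ]]
20 base [[300.1 316.2]] tip [[306.2 348.6]]
30 base [[300.1 315.8]] tip [[305.5 343.7]]
308 [21, 18, 18, 24, 28, 36, 43, 40, 27, 16, 24, 21, 22, 20, 23, 24, 17, 45, 87, 94, 98, 100, 96, 66, 57, 57, 53, 58, 59, 50, 57, 53]
310 [48, 41, 54, 83, 89, 85, 96, 89, 53, 20, 19, 15, 20, 23, 31, 32, 27, 40, 87, 107, 102, 89, 79, 60, 54, 58, 54, 54, 56, 58, 55, 57]
312 [56, 53, 56, 74, 98, 97, 100, 93, 64, 28, 22, 28, 33, 40, 
[... 3161 characters left out ...]
137, 173, 183, 188, 200, 201, 205, 203, 206, 208, 208]
360 [54, 55, 58, 49, 49, 43, 51, 65, 74, 71, 90, 121, 139, 152, 180, 191, 192, 194, 195, 199, 200, 201, 201, 205, 207, 207, 208, 207, 209, 211, 212, 212]
362 [66, 76, 90, 120, 145, 144, 155, 176, 187, 189, 196, 203, 209, 208, 207, 205, 208, 207, 207, 210, 208, 210, 209, 214, 212, 211, 211, 210, 209, 211, 212, 214]
364 [182, 194, 195, 197, 202, 201, 205, 207, 204, 206, 204, 208, 207, 211, 209, 209, 212, 207, 208, 209, 212, 214, 212, 211, 209, 206, 210, 210, 213, 212, 212, 212]
366 [206, 205, 207, 206, 209, 209, 208, 209, 210, 207, 208, 213, 212, 213, 212, 212, 212, 212, 210, 210, 212, 211, 211, 210, 208, 211, 208, 207, 207, 206, 206, 212]
```

Level and in contact: the first tap moved the carriage 6 mm. Next, taps of 14 mm, each starting with a 12 mm withdrawal; even in total these cannot reach the stop.

```bash
python3 -m handwheel '[{"claw":255,"offset":[0.006,0,0],"turn":[0,0,0]},{"claw":255,"offset":[0.006,0,0],"turn":[0,0,0]},{"claw":255,"offset":[-0.006,0,0],"turn":[0,0,0]},{"claw":255,"offset":[-0.006,0,0],"turn":[0,0,0]},{"claw":255,"offset":[-0.005,0,0],"turn":[0,0,0]},{"claw":255,"offset":[-0.005,0,0],"turn":[0,0,0]},{"claw":255,"offset":[-0.004,0,0],"turn":[0,0,0]},{"claw":255,"offset":[0,0,0],"turn":[0,0,0]}]' | sed -n '1,2p;4p'
python3 -m handwheel '[{"claw":255,"offset":[0.006,0,0],"turn":[0,0,0]},{"claw":255,"offset":[0.006,0,0],"turn":[0,0,0]},{"claw":255,"offset":[-0.006,0,0],"turn":[0,0,0]},{"claw":255,"offset":[-0.006,0,0],"turn":[0,0,0]},{"claw":255,"offset":[-0.005,0,0],"turn":[0,0,0]},{"claw":255,"offset":[-0.005,0,0],"turn":[0,0,0]},{"claw":255,"offset":[-0.004,0,0],"turn":[0,0,0]},{"claw":255,"offset":[0,0,0],"turn":[0,0,0]}]' | sed -n '1,2p;4p'
python3 - <<'E'
from h import *
st()
im=cv2.cvtColor(ctrl.get_image("top"),cv2.COLOR_RGB2GRAY).astype(np.float32);O=np.array([.6417,.0905,0]);ys=np.arange(-.08,.07,.001)
v=cv2.remap(im,np.float32([[pix("top",O+Xb*x+Yb*y+Zu*.0815)[0] for y in ys] for x in(-.004,-.002,0,.002,.004)]),None,cv2.INTER_LINEAR).mean(0)
print("roller line from -80",v.round().astype(int).tolist())
E
```

```text
t: 34.75
ee_pos: [0.6478, 0.1924, 0.0283]
force: [-0.2, 0.0, -0.8]
t: 35.55
ee_pos: [0.647, 0.1785, 0.0283]
force: [0.5, 0.4, -1.2]
t 35.55 p [0.647  0.1785 0.0283] q [ -6.6  40.8 -16.6  91.7  14.2  49.7 -31.8] F [ 0.5  0.4 -1.2] w 0.0196 g 55.0
[[0.057, 0.998, -0.0], [0.998, -0.057, -0.001], [-0.001, -0.0, -1.0]]
roller line from -80 [149, 153, 154, 151, 147, 142, 137, 134, 139, 144, 149, 153, 158, 159, 159, 159, 160, 160, 160, 160, 160, 160, 160, 161, 161, 161, 161, 161, 162, 162, 162, 163, 163, 163, 163, 163, 164, 164, 164, 165, 165, 165, 165, 165, 165, 166, 166, 166, 167, 167, 167, 167, 167, 167, 166, 166, 165, 162, 159, 155, 151, 146, 139, 131, 124, 117, 111, 106, 102, 98, 95, 93, 91, 89, 88, 87, 86, 85, 82, 78, 73, 73, 76, 78, 81, 84, 86, 86, 87, 87, 86, 86, 82, 77, 72, 68, 66, 65, 62, 59, 57, 53, 49, 46, 44, 40, 40, 41, 41, 41, 42, 43, 44, 44, 45, 45, 46, 47, 48, 48, 49, 49, 49, 50, 50, 51, 51, 51, 51, 51, 52, 52, 53, 53, 54, 54, 54, 54, 54, 55, 55, 55, 56, 56, 57, 57, 57, 57, 57, 57, 58]
```

Moved 35 mm so far, with the roller riding along. Two more taps, 14 mm and then 8 mm.

```bash
python3 -m handwheel '[{"claw":255,"offset":[0.006,0,0],"turn":[0,0,0]},{"claw":255,"offset":[0.006,0,0],"turn":[0,0,0]},{"claw":255,"offset":[-0.006,0,0],"turn":[0,0,0]},{"claw":255,"offset":[-0.006,0,0],"turn":[0,0,0]},{"claw":255,"offset":[-0.005,0,0],"turn":[0,0,0]},{"claw":255,"offset":[-0.005,0,0],"turn":[0,0,0]},{"claw":255,"offset":[-0.004,0,0],"turn":[0,0,0]},{"claw":255,"offset":[0,0,0],"turn":[0,0,0]}]' | sed -n '1,2p;4p'
python3 -m handwheel '[{"claw":255,"offset":[0.006,0,0],"turn":[0,0,0]},{"claw":255,"offset":[0.006,0,0],"turn":[0,0,0]},{"claw":255,"offset":[-0.006,0,0],"turn":[0,0,0]},{"claw":255,"offset":[-0.006,0,0],"turn":[0,0,0]},{"claw":255,"offset":[-0.004,0,0],"turn":[0,0,0]},{"claw":255,"offset":[-0.003,0,0],"turn":[0,0,0]},{"claw":255,"offset":[0,0,0],"turn":[0,0,0]},{"claw":255,"offset":[0,0,0],"turn":[0,0,0]}]' | sed -n '1,2p;4p'
python3 -m handwheel '[{"claw":255,"offset":[0.006,0,0],"turn":[0,0,0]},{"claw":255,"offset":[0.004,0,0],"turn":[0,0,0]},{"claw":255,"offset":[-0.005,0,0],"turn":[0,0,0]},{"claw":255,"offset":[-0.005,0,0],"turn":[0,0,0]},{"claw":255,"offset":[-0.002,0,0],"turn":[0,0,0]},{"claw":255,"offset":[-0.002,0,0],"turn":[0,0,0]},{"claw":255,"offset":[0,0,0],"turn":[0,0,0]},{"claw":255,"offset":[0,0,0],"turn":[0,0,0]}]' | sed -n '1,2p;4p'
```

```text
t: 36.4
ee_pos: [0.6462, 0.1645, 0.0283]
force: [0.3, 0.5, -1.7]
t: 37.2
ee_pos: [0.6458, 0.1581, 0.0283]
force: [-0.4, 0.0, -0.7]
t: 38.0
ee_pos: [0.6456, 0.1545, 0.0283]
force: [0.5, 2.2, -1.9]
```

```bash
python3 -m handwheel '[{"claw":255,"offset":[0.006,0,0],"turn":[0,0,0]},{"claw":255,"offset":[0.004,0,0],"turn":[0,0,0]},{"claw":255,"offset":[-0.005,0,0],"turn":[0,0,0]},{"claw":255,"offset":[-0.005,0,0],"turn":[0,0,0]},{"claw":255,"offset":[-0.002,0,0],"turn":[0,0,0]},{"claw":255,"offset":[-0.002,0,0],"turn":[0,0,0]},{"claw":255,"offset":[0,0,0],"turn":[0,0,0]},{"claw":255,"offset":[0,0,0],"turn":[0,0,0]}]' | sed -n '1,2p;4p'
```

```text
t: 38.8
ee_pos: [0.6453, 0.1504, 0.0283]
force: [0.2, 3.4, -1.6]
```

```bash
python3 -m handwheel '[{"claw":255,"offset":[0.006,0,0],"turn":[0,0,0]},{"claw":255,"offset":[0.004,0,0],"turn":[0,0,0]},{"claw":255,"offset":[-0.005,0,0],"turn":[0,0,0]},{"claw":255,"offset":[-0.005,0,0],"turn":[0,0,0]},{"claw":255,"offset":[-0.002,0,0],"turn":[0,0,0]},{"claw":255,"offset":[-0.001,0,0],"turn":[0,0,0]},{"claw":255,"offset":[0,0,0],"turn":[0,0,0]},{"claw":255,"offset":[0,0,0],"turn":[0,0,0]}]' | sed -n '1,2p;4p'
```

```text
t: 39.6
ee_pos: [0.6452, 0.1476, 0.0283]
force: [-0.2, 3.2, -1.3]
```

```bash
python3 -m handwheel '[{"claw":255,"offset":[0.006,0,0],"turn":[0,0,0]},{"claw":255,"offset":[0.004,0,0],"turn":[0,0,0]},{"claw":255,"offset":[-0.005,0,0],"turn":[0,0,0]},{"claw":255,"offset":[-0.005,0,0],"turn":[0,0,0]},{"claw":255,"offset":[-0.002,0,0],"turn":[0,0,0]},{"claw":255,"offset":[-0.002,0,0],"turn":[0,0,0]},{"claw":255,"offset":[0,0,0],"turn":[0,0,0]},{"claw":255,"offset":[0,0,0],"turn":[0,0,0]}]' | sed -n '1,2p;4p'
```

```text
t: 40.4
ee_pos: [0.645, 0.1436, 0.0284]
force: [1.0, 3.9, -1.8]
```

```bash
python3 -c "
from h import *
im=cv2.cvtColor(ctrl.get_image('scene'),cv2.COLOR_RGB2GRAY).astype(np.float32);O=np.array([.6417,.0905,0]);ys=np.arange(-.09,.04,.002)
v=cv2.remap(im,np.float32([[pix('scene',O+Xb*x+Yb*y+Zu*.0815)[0] for y in ys] for x in(-.004,-.002,0,.002,.004)]),None,cv2.INTER_LINEAR).mean(0)
print(v.round().astype(int).tolist())"
```

```text
[74, 70, 63, 56, 55, 61, 74, 89, 102, 115, 125, 130, 129, 122, 111, 96, 86, 76, 65, 54, 42, 41, 43, 40, 35, 35, 34, 33, 32, 32, 34, 42, 56, 71, 91, 95, 86, 64, 45, 37, 32, 25, 23, 22, 21, 22, 22, 28, 32, 33, 33, 40, 60, 87, 101, 94, 71, 48, 59, 83, 94, 95, 86, 60, 34]
```

```bash
python3 -m handwheel '[{"claw":255,"offset":[0.006,0,0],"turn":[0,0,0]},{"claw":255,"offset":[0.004,0,0],"turn":[0,0,0]},{"claw":255,"offset":[-0.005,0,0],"turn":[0,0,0]},{"claw":255,"offset":[-0.005,0,0],"turn":[0,0,0]},{"claw":255,"offset":[-0.002,0,0],"turn":[0,0,0]},{"claw":255,"offset":[-0.002,0,0],"turn":[0,0,0]},{"claw":255,"offset":[0,0,0],"turn":[0,0,0]},{"claw":255,"offset":[0,0,0],"turn":[0,0,0]}]' | sed -n '1,2p;4p'
```

```text
t: 41.25
ee_pos: [0.6447, 0.1396, 0.0284]
force: [0.3, 4.3, -2.6]
```

```bash
python3 -m handwheel '[{"claw":255,"offset":[0.006,0,0],"turn":[0,0,0]},{"claw":255,"offset":[0.004,0,0],"turn":[0,0,0]},{"claw":255,"offset":[-0.005,0,0],"turn":[0,0,0]},{"claw":255,"offset":[-0.005,0,0],"turn":[0,0,0]},{"claw":255,"offset":[-0.002,0,0],"turn":[0,0,0]},{"claw":255,"offset":[-0.001,0,0],"turn":[0,0,0]},{"claw":255,"offset":[0,0,0],"turn":[0,0,0]},{"claw":255,"offset":[0,0,0],"turn":[0,0,0]}]' | sed -n '1,2p;4p'
```

```text
t: 42.05
ee_pos: [0.6446, 0.1378, 0.0285]
force: [0.2, 9.7, -1.6]
```

```bash
python3 -m handwheel '[{"claw":255,"offset":[0.006,0,0],"turn":[0,0,0]},{"claw":255,"offset":[0.004,0,0],"turn":[0,0,0]},{"claw":255,"offset":[-0.005,0,0],"turn":[0,0,0]},{"claw":255,"offset":[-0.005,0,0],"turn":[0,0,0]},{"claw":255,"offset":[-0.002,0,0],"turn":[0,0,0]},{"claw":255,"offset":[0,0,0],"turn":[0,0,0]},{"claw":255,"offset":[0,0,0],"turn":[0,0,0]},{"claw":255,"offset":[0,0,0],"turn":[0,0,0]}]' | sed -n '1,2p;4p'
```

```text
t: 42.85
ee_pos: [0.6444, 0.1376, 0.0287]
force: [-0.5, 16.5, -1.5]
```

```bash
python3 -m handwheel '[{"claw":255,"offset":[0.006,0,0],"turn":[0,0,0]},{"claw":255,"offset":[0.004,0,0],"turn":[0,0,0]},{"claw":255,"offset":[-0.005,0,0],"turn":[0,0,0]},{"claw":255,"offset":[-0.005,0,0],"turn":[0,0,0]},{"claw":255,"offset":[-0.001,0,0],"turn":[0,0,0]},{"claw":255,"offset":[-0.001,0,0],"turn":[0,0,0]},{"claw":255,"offset":[0,0,0],"turn":[0,0,0]},{"claw":255,"offset":[0,0,0],"turn":[0,0,0]}]' | sed -n '1,2p;4p'
python3 -m handwheel '[{"claw":255,"offset":[0.005,0,0],"turn":[0,0,0]},{"claw":255,"offset":[0.015,0,0],"turn":[0,0,0]},{"claw":255,"offset":[0.02,0,0],"turn":[0,0,0]},{"claw":255,"offset":[0.02,0,0],"turn":[0,0,0]},{"claw":255,"offset":[0.01,0,-0.02],"turn":[0,0,0]},{"claw":255,"offset":[0,0,-0.04],"turn":[0,0,0]},{"claw":255,"offset":[0,0,-0.04],"turn":[0,0,0]},{"claw":255,"offset":[0,0,-0.04],"turn":[0,0,0]}]' | sed -n '1,2p;4,6p'
python3 - <<'E'
from h import *
st()
a=ctrl.get_image("scene");b=ctrl.get_image("top");cv2.imwrite("pics/sceneH.png",a[:,:,::-1]);cv2.imwrite("pics/topH.png",b[:,:,::-1])
# tray pose refined: shaft axis and tip/butt at start as measured; held shaft now
p=np.array(ctrl.get_state()["ee_pos"]);gp=p+.019*Zu;g=a.astype(np.float32).mean(2)
for th in(-10,0,10,20):
    t=np.deg2rad(th);u=Yb*np.cos(t)+Zu*np.sin(t);v=-Yb*np.sin(t)+Zu*np.cos(t)
    l=np.arange(.012,.13,.004);m=np.float32([[pix("scene",gp+u*x-v*.0125)[0] for x in l]])
    print(th,cv2.remap(g,m,None,cv2.INTER_LINEAR)[0].astype(int).tolist())
R0=tool(-Zu,np.array([1.,0,0]));plan((.438,-.21,.10),R0,16)
E
```

```text
t: 43.65
ee_pos: [0.6444, 0.1374, 0.0289]
force: [1.2, 25.0, -1.8]
t: 44.45
ee_pos: [0.6479, 0.2043, 0.1698]
force: [1.8, 0.6, -1.0]
width: 0.02
grasp_force: 55.0
t 44.45 p [0.6479 0.2043 0.1698] q [ -7.3  32.5 -18.7  85.3  11.   64.  -31.3] F [ 1.8  0.6 -1. ] w 0.02 g 55.0
[[0.055, 0.998, -0.0], [0.998, -0.055, -0.0], [-0.0, -0.0, -1.0]]
-10 [37, 49, 42, 78, 130, 152, 154, 152, 157, 154, 141, 159, 132, 144, 158, 131, 152, 147, 131, 150, 122, 126, 87, 54, 56, 56, 54, 59, 58, 57]
0 [47, 49, 43, 94, 138, 157, 156, 151, 168, 156, 149, 170, 138, 152, 163, 138, 155, 163, 137, 158, 133, 142, 124, 54, 56, 55, 54, 61, 56, 54]
10 [48, 48, 45, 99, 137, 160, 162, 157, 162, 173, 152, 161, 167, 142, 169, 167, 147, 172, 166, 151, 166, 145, 152, 141, 57, 55, 51, 55, 55, 56]
20 [49, 48, 44, 89, 129, 155, 170, 158, 160, 179, 177, 162, 174, 177, 153, 161, 183, 164, 161, 180, 175, 159, 178, 163, 166, 157, 79, 56, 57, 57]
16 x offset [-0.0263, -0.0125, 0.0046] turn [0.03, -0.01, -0.2]
```

The carriage is home: 25 N with no further travel. Before returning the screwdriver I check that the roller is still centred in the carriage. At placement the +y ring to +y plate distance was 24 mm in both views.

```bash
python3 - <<'E'
from h import *
O=np.array([.6417,.0905,0])
for n in("top","scene"):
    g=cv2.cvtColor(cv2.imread(f"pics/{n}H.png"),cv2.COLOR_BGR2GRAY).astype(np.float32)
    f=lambda ys,xs,z:cv2.remap(g,np.float32([[pix(n,O+Xb*x+Yb*y+Zu*z)[0] for y in ys] for x in xs]),None,cv2.INTER_LINEAR).mean(0).round().astype(int).tolist()
    print(n,"ring -60..-20",f(np.arange(-.06,-.02,.001),np.linspace(-.004,.004,5),.0815))
    print(n,"plate -35..5",f(np.arange(-.035,.005,.001),(-.026,-.024,-.022,.022,.024,.026),.044))
E
```

```text
top ring -60..-20 [170, 170, 170, 170, 170, 171, 171, 171, 171, 171, 171, 172, 172, 172, 172, 171, 170, 167, 159, 150, 148, 152, 156, 161, 166, 172, 172, 172, 173, 174, 173, 170, 164, 157, 145, 133, 126, 137, 149, 159]
top plate -35..5 [140, 141, 141, 142, 141, 139, 139, 139, 138, 138, 138, 137, 133, 131, 131, 132, 135, 138, 140, 139, 135, 128, 119, 110, 101, 94, 88, 86, 84, 84, 84, 85, 85, 88, 89, 91, 95, 97, 98, 99]
scene ring -60..-20 [107, 106, 105, 103, 102, 99, 96, 93, 88, 82, 77, 72, 62, 55, 50, 46, 43, 42, 42, 42, 41, 41, 40, 39, 39, 37, 35, 32, 30, 27, 25, 24, 24, 23, 22, 23, 23, 22, 21, 22]
scene plate -35..5 [53, 50, 48, 49, 50, 52, 61, 69, 77, 86, 97, 104, 106, 110, 112, 110, 107, 103, 95, 87, 78, 66, 57, 49, 40, 34, 32, 36, 40, 47, 53, 58, 60, 61, 62, 63, 63, 64, 64, 66]
```

The ring-to-plate spacing is unchanged (18.5 mm to the dip now, 18 mm at placement), so the roller is still centred; the carriage travelled about 76 mm. Next I take the screwdriver back to its tray.

```bash
python3 -m handwheel '[{"claw":255,"offset":[-0.0263,-0.0125,0.001],"turn":[0,0,-0.2]},{"claw":255,"offset":[-0.0263,-0.0125,0.001],"turn":[0,0,-0.2]},{"claw":255,"offset":[-0.0263,-0.0125,0.001],"turn":[0,0,-0.2]},{"claw":255,"offset":[-0.0263,-0.0125,0.001],"turn":[0,0,-0.2]},{"claw":255,"offset":[-0.0263,-0.0125,0.001],"turn":[0,0,-0.2]},{"claw":255,"offset":[-0.0263,-0.0125,0.001],"turn":[0,0,-0.2]},{"claw":255,"offset":[-0.0263,-0.0125,0.001],"turn":[0,0,-0.2]},{"claw":255,"offset":[-0.0263,-0.0125,0.001],"turn":[0,0,-0.2]}]' | sed -n '1,2p;4p'
python3 -m handwheel '[{"claw":255,"offset":[-0.0263,-0.0125,0.001],"turn":[0,0,-0.2]},{"claw":255,"offset":[-0.0263,-0.0125,0.001],"turn":[0,0,-0.2]},{"claw":255,"offset":[-0.0263,-0.0125,0.001],"turn":[0,0,-0.2]},{"claw":255,"offset":[-0.0263,-0.0125,0.001],"turn":[0,0,-0.2]},{"claw":255,"offset":[-0.0263,-0.0125,0.001],"turn":[0,0,-0.2]},{"claw":255,"offset":[-0.0263,-0.0125,0.001],"turn":[0,0,-0.2]},{"claw":255,"offset":[-0.0263,-0.0125,0.001],"turn":[0,0,-0.2]},{"claw":255,"offset":[-0.0263,-0.0125,0.001],"turn":[0,0,-0.2]}]' | sed -n '1,2p;4p'
python3 - <<'E'
from h import *
st();R0=tool(-Zu,np.array([1.,0,0]));plan((.438,-.213,.07),R0,4)
p=np.array(ctrl.get_state()["ee_pos"]);gp=p+.019*Zu;W=np.array([0,1.,0])
a=ctrl.get_image("scene");cv2.imwrite("pics/sceneT.png",a[:,:,::-1]);g=a.astype(np.float32).mean(2)
for th in(-20,-10,0,10,20):
    t=np.deg2rad(th);u=W*np.cos(t)+Zu*np.sin(t);v=-W*np.sin(t)+Zu*np.cos(t)
    print(th,pix("scene",gp+u*.021-v*.0125)[0],pix("scene",gp+u*.106-v*.0125)[0])
q=pix("scene",gp+W*.106-Zu*.0125)[0].astype(int)
for r in range(q[1]-36,q[1]+8,2):print(r,q[0]-14,g[r,q[0]-14:q[0]+12].astype(int).tolist())
E
```

```text
t: 45.35
ee_pos: [0.5385, -0.0031, 0.1599]
force: [-0.3, -1.1, -0.8]
t: 46.15
ee_pos: [0.4356, -0.2121, 0.1522]
force: [-0.2, 0.6, -0.4]
t 46.15 p [ 0.4356 -0.2121  0.1522] q [ 32.4  13.7 -11.4 114.8   3.4  51.9  19.2] F [-0.2  0.6 -0.4] w 0.0195 g 55.0
[[-0.001, 1.0, -0.0], [1.0, 0.001, -0.0], [-0.0, -0.0, -1.0]]
4 x offset [-0.0002, 0.0006, 0.0205] turn [-0.0, 0.0, 0.01]
-20 [340.4 131. ] [348.5 159.8]
-10 [340.8 131. ] [349.7 157.4]
0 [341.1 130.7] [350.6 153.7]
10 [341.4 130.1] [351.2 148.8]
20 [341.6 129.3] [351.4 143. ]
117 336 [69, 30, 17, 12, 38, 57, 43, 28, 43, 76, 79, 80, 82, 79, 81, 84, 89, 111, 152, 178, 184, 184, 184, 183, 185, 188]
119 336 [63, 28, 16, 20, 22, 26, 15, 17, 45, 81, 81, 86, 104, 130, 132, 139, 156, 165, 169, 176, 182, 183, 183, 187, 187, 189]
121 336 [58, 26, 16, 19, 21, 15, 20, 28, 54, 79, 81, 90, 129, 161, 169, 167, 169, 172, 173, 178, 178, 182, 185, 186, 183, 186]
123 336 [51, 29, 9, 18, 33, 28, 33, 33, 46, 68, 81, 92, 121, 144, 146, 140, 134, 139, 141, 140, 144, 143, 148, 154, 154, 149]
125 336 [60, 51, 27, 25, 37, 38, 33, 30, 27, 45, 74, 89, 107, 115,
[... 1494 characters left out ...]
 [52, 48, 46, 47, 45, 46, 50, 44, 48, 48, 42, 55, 75, 82, 85, 84, 81, 87, 88, 89, 85, 92, 92, 91, 92, 94]
151 336 [64, 49, 52, 50, 47, 49, 49, 46, 51, 48, 43, 46, 64, 83, 89, 90, 89, 90, 93, 95, 94, 92, 93, 94, 92, 95]
153 336 [55, 49, 48, 48, 51, 52, 51, 51, 48, 53, 44, 45, 53, 77, 91, 94, 97, 95, 93, 93, 94, 93, 94, 91, 98, 104]
155 336 [49, 50, 50, 46, 51, 47, 48, 50, 52, 47, 47, 49, 58, 86, 96, 105, 103, 92, 91, 87, 92, 95, 103, 102, 120, 152]
157 336 [49, 55, 51, 53, 47, 45, 52, 49, 49, 49, 47, 47, 50, 67, 102, 134, 149, 138, 131, 133, 135, 138, 144, 146, 146, 140]
159 336 [82, 82, 85, 83, 82, 81, 76, 59, 47, 49, 47, 47, 49, 57, 76, 107, 139, 149, 150, 146, 143, 141, 143, 146, 147, 145]
```

In this view the shaft tip sits at scene (352.5,143), so the screwdriver is about 20° tip-up. I lower it into the tray with a light grip so that it lies down flat, then release.

```bash
python3 -m handwheel '[{"claw":255,"offset":[0,0.0024,0.02],"turn":[0,0,0]},{"claw":255,"offset":[0,0,0.03],"turn":[0,0,0]},{"claw":255,"offset":[0,0,0.03],"turn":[0,0,0]},{"claw":255,"offset":[0,0,0.02],"turn":[0,0,0]},{"claw":255,"offset":[0,0,0.01],"turn":[0,0,0]},{"claw":255,"offset":[0,0,0.005],"turn":[0,0,0]},{"claw":255,"offset":[0,0,0.005],"turn":[0,0,0]},{"claw":255,"offset":[0,0,0],"turn":[0,0,0]}]' 6 | sed -n '1,2p;4,6p'
python3 -m handwheel '[{"claw":255,"offset":[0,0,0.004],"turn":[0,0,0]},{"claw":255,"offset":[0,0,0.004],"turn":[0,0,0]},{"claw":255,"offset":[0,0,0.004],"turn":[0,0,0]},{"claw":255,"offset":[0,0,0.004],"turn":[0,0,0]},{"claw":255,"offset":[0,0,0.003],"turn":[0,0,0]},{"claw":255,"offset":[0,0,0],"turn":[0,0,0]},{"claw":255,"offset":[0,0,0],"turn":[0,0,0]},{"claw":255,"offset":[0,0,0],"turn":[0,0,0]}]' 4 | sed -n '1,2p;4,6p'
```

```text
t: 47.0
ee_pos: [0.4384, -0.212, 0.0326]
force: [-0.1, -0.0, -0.7]
width: 0.0203
grasp_force: 6.0
t: 47.8
ee_pos: [0.4382, -0.2121, 0.0136]
force: [0.2, 0.4, -0.4]
width: 0.0203
grasp_force: 4.0
```

```bash
python3 -m handwheel '[{"claw":255,"offset":[0,0,0.003],"turn":[0,0,0]},{"claw":255,"offset":[0,0,0],"turn":[0,0,0]},{"claw":255,"offset":[0,0,0],"turn":[0,0,0]},{"claw":190,"offset":[0,0,0],"turn":[0,0,0]},{"claw":180,"offset":[0,0,0],"turn":[0,0,0]},{"claw":160,"offset":[0,0,0],"turn":[0,0,0]},{"claw":150,"offset":[0,0,0],"turn":[0,0,0]},{"claw":150,"offset":[0,0,0],"turn":[0,0,0]}]' 4 | sed -n '1,2p;4,6p'
python3 -m handwheel '[{"claw":150,"offset":[0,0,-0.01],"turn":[0,0,0]},{"claw":150,"offset":[0,0,-0.02],"turn":[0,0,0]},{"claw":150,"offset":[0,0,-0.03],"turn":[0,0,0]},{"claw":150,"offset":[0,0,-0.03],"turn":[0,0,0]},{"claw":150,"offset":[0,0,-0.03],"turn":[0,0,0]},{"claw":150,"offset":[0.03,0,-0.03],"turn":[0,0,0]},{"claw":150,"offset":[0.04,0,-0.02],"turn":[0,0,0]},{"claw":150,"offset":[0.03,0,0],"turn":[0,0,0]}]' 4 | sed -n '1,2p;4,6p'
python3 - <<'E'
from h import *
st()
for n in("scene","top"):
    a=ctrl.get_image(n);cv2.imwrite(f"pics/{n}E.png",a[:,:,::-1])
a=cv2.imread("pics/sceneE.png").astype(np.float32).mean(2)
for r in range(136,200,3):print(r,a[r,322:356].astype(int).tolist())
print(pix("scene",(.4365,-.284,.0165)),pix("scene",(.4375,-.1065,.016)))
# changes against the start: mug, tape
for n in("scene","top"):
    A=cv2.imread(f"pics/{n}E.png",0).astype(np.float32);B=cv2.imread(f"pics/{n}0.png",0).astype(np.float32)
    for nm,P in(("tape",(.4655,.0585,.018)),("mug",(.62,-.275,.1))):
        u,v=pix(n,P)[0].astype(int);s=np.s_[v-14:v+14,u-14:u+14];print(n,nm,u,v,cv2.phaseCorrelate(A[s].copy(),B[s].copy()))
E
```

```text
t: 48.6
ee_pos: [0.4381, -0.2121, 0.0105]
force: [0.3, 0.4, 0.5]
width: 0.0385
grasp_force: 0.0
t: 49.4
ee_pos: [0.4391, -0.1104, 0.1837]
force: [0.6, 0.8, -0.1]
width: 0.039
grasp_force: 0.0
t 49.4 p [ 0.4391 -0.1104  0.1837] q [ 25.    8.1 -16.  117.    2.8  55.    7.5] F [ 0.6  0.8 -0.1] w 0.039 g 0.0
[[0.0, 1.0, 0.004], [1.0, -0.0, -0.002], [-0.002, 0.004, -1.0]]
136 [178, 178, 176, 175, 174, 174, 173, 176, 172, 171, 171, 167, 169, 172, 158, 111, 72, 71, 80, 84, 79, 89, 133, 173, 181, 184, 184, 185, 183, 182, 187, 185, 188, 187]
139 [149, 143, 136, 119, 102, 102, 96, 90, 86, 81, 69, 66, 57, 62, 67, 71, 72, 76, 79, 83, 79, 92, 149, 187, 189, 188, 190, 191, 189, 189, 191, 191, 193, 181]
142 [81, 87, 89, 92, 89, 94, 96, 99, 98, 100, 98, 100, 101, 99, 92, 75, 77, 75, 81, 80, 73, 68, 98, 144, 180, 184, 186, 183, 181, 183, 185, 187, 191, 171]
145 [99, 98, 100, 98, 99, 99, 98, 96, 89, 82, 77, 86, 96, 100, 99, 83, 75, 78, 84, 84, 77, 65, 67, 90, 132, 166, 171, 168, 160, 144, 137, 122, 118, 108]
148 [101, 99, 99, 100, 100, 93, 61, 40, 40, 39, 39, 37, 40, 65, 91, 100, 98, 92, 89, 80, 77, 8
[... 2269 characters left out ...]
7, 168, 164, 167, 168, 158, 102, 71, 56, 67, 70, 69, 58, 49, 51, 59, 64, 73, 85, 101, 104, 108, 123, 153, 176, 180, 180, 185, 184, 189, 196, 199, 196, 199]
199 [190, 192, 192, 193, 193, 193, 183, 166, 173, 180, 183, 186, 188, 191, 199, 196, 196, 196, 194, 195, 194, 195, 194, 193, 195, 196, 191, 192, 191, 192, 192, 193, 193, 193]
[[330.1 143.3]] [[346.5 187.5]]
scene tape 354 238 ((0.0431629463137444, -0.03475260403125624), 1.0121786634127299)
scene mug 269 136 ((-0.1565608432397081, -0.025274718062906487), 0.9877865756882561)
top tape 296 226 ((-0.045151642530782965, -0.02499426792995152), 0.9972679850790236)
top mug 421 169 ((0.0025616516773006026, -0.01758543805543411), 1.0060791365305584)
```

```bash
python3 - <<'E'
from h import *
for n in("0","E"):
    a=cv2.imread(f"pics/scene{n}.png").astype(np.float32).mean(2)
    # brightness along axis (shaft height), and along tray parallel to it
    ys=np.arange(-.30,-.07,.004)
    print(n,"axis",cv2.remap(a,np.float32([[pix("scene",(.438,y,.016))[0] for y in ys]]),None,cv2.INTER_LINEAR)[0].astype(int).tolist())
print(world("scene",(347.3,191.3),.016),world("scene",(331.5,147.2),.029),world("scene",(347.3,191.3),.03))
# screwdriver end rows via dark handle in top view
for n in("0","E"):
    a=cv2.imread(f"pics/top{n}.png").astype(np.float32).mean(2);ys=np.arange(-.30,-.07,.004)
    print("top",n,cv2.remap(a,np.float32([[pix("top",(.436,y,.016))[0] for y in ys]]),None,cv2.INTER_LINEAR)[0].astype(int).tolist())
E
```

```text
0 axis [65, 72, 82, 69, 48, 41, 40, 39, 35, 42, 40, 42, 41, 37, 38, 39, 40, 40, 40, 41, 39, 38, 38, 39, 39, 39, 38, 63, 110, 148, 170, 163, 168, 166, 161, 175, 163, 159, 167, 161, 166, 164, 165, 167, 165, 171, 176, 169, 154, 97, 79, 92, 97, 74, 60, 110, 178, 187]
E axis [68, 77, 94, 99, 100, 96, 78, 57, 41, 39, 41, 42, 43, 42, 44, 43, 42, 41, 40, 37, 37, 36, 36, 39, 37, 32, 23, 28, 34, 32, 39, 85, 143, 154, 150, 159, 126, 98, 98, 96, 114, 138, 149, 157, 155, 153, 147, 155, 159, 157, 159, 156, 147, 94, 63, 113, 185, 195]
[ 0.4391 -0.0931  0.016 ] [ 0.4403 -0.2557  0.029 ] [ 0.443  -0.0834  0.03  ]
top 0 [100, 101, 100, 90, 64, 44, 41, 41, 40, 41, 43, 43, 44, 42, 42, 41, 41, 42, 42, 42, 42, 41, 41, 40, 40, 40, 37, 71, 132, 147, 149, 150, 149, 145, 144, 144, 144, 144, 147, 146, 145, 145, 144, 144, 143, 142, 141, 138, 124, 112, 111, 97, 124, 163, 168, 168, 168, 168]
top E [66, 66, 65, 56, 64, 66, 65, 65, 65, 65, 64, 63, 63, 63, 63, 62, 61, 62, 63, 62, 63, 64, 63, 64, 64, 63, 65, 66, 66, 67, 68, 68, 69, 69, 69, 69, 63, 65, 67, 68, 68, 67, 67, 67, 68, 68, 67, 58, 49, 111, 101, 46, 32, 30, 28, 37, 116, 171]
```

The screwdriver lies level in the tray, but 15 mm nearer the +y wall than before. I slide it back along the floor with a light grip for a safe margin.

```bash
python3 -m handwheel '[{"claw":150,"offset":[-0.035,0,0],"turn":[0,0,0]},{"claw":150,"offset":[-0.04,-0.001,0.02],"turn":[0,0,0]},{"claw":150,"offset":[-0.032,0,0.03],"turn":[0,0,0]},{"claw":150,"offset":[0,0,0.03],"turn":[0,0,0]},{"claw":150,"offset":[0,0,0.03],"turn":[0,0,0]},{"claw":150,"offset":[0,0,0.03],"turn":[0,0,0]},{"claw":150,"offset":[0,0,0.02],"turn":[0,0,0]},{"claw":150,"offset":[0,0,0.01],"turn":[0,0,0]}]' 5 | sed -n '1,2p;4,6p'
python3 -m handwheel '[{"claw":150,"offset":[0,0,0],"turn":[0,0,0]},{"claw":200,"offset":[0,0,0],"turn":[0,0,0]},{"claw":255,"offset":[0,0,0],"turn":[0,0,0]},{"claw":255,"offset":[0,0,0],"turn":[0,0,0]},{"claw":255,"offset":[0,0,0],"turn":[0,0,0]},{"claw":255,"offset":[-0.004,0,0],"turn":[0,0,0]},{"claw":255,"offset":[-0.004,0,0],"turn":[0,0,0]},{"claw":255,"offset":[-0.004,0,0],"turn":[0,0,0]}]' 5 | sed -n '1,2p;4,6p'
python3 -m handwheel '[{"claw":255,"offset":[0,0,0],"turn":[0,0,0]},{"claw":255,"offset":[0,0,0],"turn":[0,0,0]},{"claw":190,"offset":[0,0,0],"turn":[0,0,0]},{"claw":180,"offset":[0,0,0],"turn":[0,0,0]},{"claw":160,"offset":[0,0,0],"turn":[0,0,0]},{"claw":150,"offset":[0,0,0],"turn":[0,0,0]},{"claw":150,"offset":[0,0,0],"turn":[0,0,0]},{"claw":150,"offset":[0,0,-0.005],"turn":[0,0,0]}]' 5 | sed -n '1,2p;4,6p'
python3 -m handwheel '[{"claw":150,"offset":[0,0,-0.01],"turn":[0,0,0]},{"claw":150,"offset":[0,0,-0.02],"turn":[0,0,0]},{"claw":150,"offset":[0,0,-0.03],"turn":[0,0,0]},{"claw":150,"offset":[0,0,-0.03],"turn":[0,0,0]},{"claw":150,"offset":[0,0,-0.03],"turn":[0,0,0]},{"claw":150,"offset":[0.03,0,-0.03],"turn":[0,0,0]},{"claw":150,"offset":[0.04,0,-0.02],"turn":[0,0,0]},{"claw":150,"offset":[0.03,0,0],"turn":[0,0,0]}]' | sed -n '1,2p;4,6p'
python3 - <<'E'
from h import *
st()
for n in("scene","top"):cv2.imwrite(f"pics/{n}Z.png",ctrl.get_image(n)[:,:,::-1])
a=cv2.imread("pics/sceneZ.png").astype(np.float32).mean(2);ys=np.arange(-.30,-.07,.004)
print("axis",cv2.remap(a,np.float32([[pix("scene",(.438,y,.016))[0] for y in ys]]),None,cv2.INTER_LINEAR)[0].astype(int).tolist())
O=np.array([.6417,.0905,0]);g=cv2.imread("pics/topZ.png",0).astype(np.float32)
f=lambda ys,xs,z:cv2.remap(g,np.float32([[pix("top",O+Xb*x+Yb*y+Zu*z)[0] for y in ys] for x in xs]),None,cv2.INTER_LINEAR).mean(0).round().astype(int).tolist()
print("ring -50..-30",f(np.arange(-.05,-.03,.001),np.linspace(-.004,.004,5),.0815));print("plate -28..-8",f(np.arange(-.028,-.008,.001),(-.026,-.024,-.022,.022,.024,.026),.044))
E
```

```text
t: 50.3
ee_pos: [0.4361, -0.2193, 0.0091]
force: [-0.2, 0.1, 0.8]
width: 0.0385
grasp_force: 0.0
t: 51.1
ee_pos: [0.4375, -0.231, 0.011]
force: [-0.6, 3.3, 6.4]
width: 0.02
grasp_force: 5.0
t: 51.9
ee_pos: [0.4367, -0.2308, 0.0152]
force: [-0.1, -0.4, -0.1]
width: 0.0387
grasp_force: 0.0
t: 52.7
ee_pos: [0.4382, -0.1294, 0.1888]
force: [0.7, -0.6, 0.5]
width: 0.0385
grasp_force: 0.0
t 52.7 p [ 0.4382 -0.1294  0.1888] q [ 26.8   8.1 -15.5 116.2   2.7  55.7  10. ] F [ 0.7 -0.6  0.5] w 0.0385 g 0.0
[[0.0, 1.0, 0.005], [1.0, -0.0, -0.002], [-0.002, 0.005, -1.0]]
axis [65, 76, 91, 80, 57, 42, 40, 42, 40, 41, 42, 44, 43, 40, 39, 36, 36, 34, 35, 35, 28, 23, 23, 26, 26, 29, 28, 36, 73, 130, 143, 111, 96, 91, 92, 114, 136, 152, 156, 149, 153, 154, 152, 154, 151, 160, 170, 173, 172, 141, 94, 87, 98, 80, 61, 114, 184, 193]
ring -50..-30 [169, 169, 169, 169, 169, 168, 167, 164, 155, 147, 144, 148, 152, 157, 163, 168, 169, 170, 171, 171, 170]
plate -28..-8 [139, 139, 139, 139, 139, 135, 133, 136, 143, 151, 158, 163, 167, 163, 156, 146, 135, 124, 114, 109]
```

```bash
python3 -c "
from bench import ctrl
print(ctrl.close_job())"
```

```text
the job is handed in; nothing more can be done
None
```

The job is handed in at 52.7 s: the roller is centred in the saddles, the carriage is home against the stop (25 N, no further travel), and the screwdriver is back in its tray with the mug and tape roll unmoved. On the first approach the screwdriver touched the box at the table's left end: the wrist read 75 N and the tool tipped in the grip. I put that down to the shaft tip, not the gripper body, but could not confirm it.

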